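Count to the third empty rack bay and push the bin in

TASK

Run a fingertip lightly along the springy black rail over the blue-bin rack, from left to right as seen from the robot, in contact from the first empty bay (bays holding a blue bin do not count) to the middle of the third empty bay, and no further. Then, only by pushing, slide the loose orange bin over the bench and into that third empty bay, small label facing out, until it is fully home against the back stop. Do not lift or tip the orange bin, and leave the blue bins and everything else on the bench undisturbed.

Things in the scene. Friction and masses are not known exactly. Their poses are not given: they have to be found in the camera images.
- rack: Fixed galvanised rack of six bays side by side, open to the front (robot side) and top, no floor: bins slide on the bench. Origin on the bench, middle of the front edge; x points into the bays, y to the left (robot's view). Bay centres at y = 185, 111, 37, -37, -111, -185 mm (first to sixth from the left), 70 mm wide inside. Four are empty, each with a yellow card flat on its floor.
- back_stop (a point): Middle of the foot of the rack's back stop (30 mm high), whose face lies 100 mm behind the front edge: a bin fully home stands flush with the front. Dividers are 4 mm thick, 58 mm high and 108 mm deep, with rounded front edges. A post 92 mm high stands outside each end, 59 to 93 mm behind the front edge, 224 to 232 mm from the middle.
- rail: Black rail with white cards across above all six bays, 30 mm wide (x), 444 mm long (y), 8 mm thick. Origin at the middle of its top face, 76 mm behind the rack's front edge and 88 mm above the bench; axes as the rack's. Springy: it sinks level as a whole up to 12 mm, yielding from about 1 N, about 3 N at 5 mm, 6 N at the bottom, and comes back up.
- bin: The loose orange open-topped bin to be pushed in: 100 mm long (x), 56 mm wide (y), 55 mm high, 0.17 to 0.35 kg, on the bench in front of the rack, its long axis turned at most 20 degrees from the rack's. Origin at the centre of its underside; its x points from the labelled front end (towards the robot) to the rear end (towards the rack).
- stock_a: Blue bin full of steel nuts, same size as the orange one (0.5 kg), loose, fully home in one of the six bays. Origin at the centre of its underside.
- stock_b: Blue bin full of brass nuts, same size as the orange one (0.5 kg), loose, fully home in another of the six bays. Origin at the centre of its underside.
- driver: Bystander: screwdriver, lying.
- spanner: Bystander: open-ended spanner, lying.
- oil: Bystander: white bottle with a red cap, 52 mm across, 150 mm high.
- collar: Bystander: steel collar, 48 mm across, 30 mm high.
- tub: Bystander: grey jar with a black lid, 72 mm across, 80 mm high.
- pack: Bystander: black battery pack, 70 x 60 x 70 mm high.
Things that resemble listed ones, but are neither listed nor needed, are in the scene too. Of the things like the bin, leave any that is green, pink or turquoise; of the rest the larger one is meant.

How it is judged:
On the way, in this order (a step that is already met when the one before it is completed fails the run):
1. a fingertip touches the rail over the first empty bay from the left (within 25 mm of its middle) (contact force between the fingers and rail above 0.3 N and ((y of each of stock_a, stock_b in the frame of rack below 0.148 m and y of the grasp point in the frame of rack between 0.16 and 0.21 m) or (y of stock_a in the frame of rack above 0.148 m and y of stock_b in the frame of rack below 0.074 m and y of the grasp point in the frame of rack between 0.086 and 0.136 m) or (y of stock_a in the frame of rack below 0.074 m and y of stock_b in the frame of rack above 0.148 m and y of the grasp point in the frame of rack between 0.086 and 0.136 m) or (y of each of stock_a, stock_b in the frame of rack above 0.074 m and y of the grasp point in the frame of rack between 0.012 and 0.062 m))), for 0.05 s.
2. still touching the rail, it passes the right-hand edge of the first empty bay (contact force between the fingers and rail above 0.3 N and ((y of each of stock_a, stock_b in the frame of rack below 0.148 m and y of the grasp point in the frame of rack between 0.136 and 0.16 m) or (y of stock_a in the frame of rack above 0.148 m and y of stock_b in the frame of rack below 0.074 m and y of the grasp point in the frame of rack between 0.062 and 0.086 m) or (y of stock_a in the frame of rack below 0.074 m and y of stock_b in the frame of rack above 0.148 m and y of the grasp point in the frame of rack between 0.062 and 0.086 m) or (y of each of stock_a, stock_b in the frame of rack above 0.074 m and y of the grasp point in the frame of rack between -0.012 and 0.012 m))), for 0.03 s.
3. a fingertip touches the rail over the second empty bay from the left (within 25 mm of its middle) (contact force between the fingers and rail above 0.3 N and ((y of each of stock_a, stock_b in the frame of rack below 0.074 m and y of the grasp point in the frame of rack between 0.086 and 0.136 m) or (y of stock_a in the frame of rack above 0.074 m and y of stock_b in the frame of rack below 0 m and y of the grasp point in the frame of rack between 0.012 and 0.062 m) or (y of stock_a in the frame of rack below 0 m and y of stock_b in the frame of rack above 0.074 m and y of the grasp point in the frame of rack between 0.012 and 0.062 m) or (y of each of stock_a, stock_b in the frame of rack above 0 m and y of the grasp point in the frame of rack between -0.062 and -0.012 m))), for 0.05 s.
4. still touching the rail, it passes the right-hand edge of the second empty bay (contact force between the fingers and rail above 0.3 N and ((y of each of stock_a, stock_b in the frame of rack below 0.074 m and y of the grasp point in the frame of rack between 0.062 and 0.086 m) or (y of stock_a in the frame of rack above 0.074 m and y of stock_b in the frame of rack below 0 m and y of the grasp point in the frame of rack between -0.012 and 0.012 m) or (y of stock_a in the frame of rack below 0 m and y of stock_b in the frame of rack above 0.074 m and y of the grasp point in the frame of rack between -0.012 and 0.012 m) or (y of each of stock_a, stock_b in the frame of rack above 0 m and y of the grasp point in the frame of rack between -0.086 and -0.062 m))), for 0.03 s.
5. a fingertip touches the rail over the third empty bay from the left (within 25 mm of its middle) (contact force between the fingers and rail above 0.3 N and ((y of each of stock_a, stock_b in the frame of rack below 0 m and y of the grasp point in the frame of rack between 0.012 and 0.062 m) or (y of stock_a in the frame of rack above 0 m and y of stock_b in the frame of rack below -0.074 m and y of the grasp point in the frame of rack between -0.062 and -0.012 m) or (y of stock_a in the frame of rack below -0.074 m and y of stock_b in the frame of rack above 0 m and y of the grasp point in the frame of rack between -0.062 and -0.012 m) or (y of each of stock_a, stock_b in the frame of rack above -0.074 m and y of the grasp point in the frame of rack between -0.136 and -0.086 m))), for 0.05 s.
6. the orange bin is pushed fully home into the third empty bay (x of bin in the frame of rack between 0.042 and 0.056 m and ((y of each of stock_a, stock_b in the frame of rack below 0 m and y of bin in the frame of rack between 0.017 and 0.057 m) or (y of stock_a in the frame of rack above 0 m and y of stock_b in the frame of rack below -0.074 m and y of bin in the frame of rack between -0.057 and -0.017 m) or (y of stock_a in the frame of rack below -0.074 m and y of stock_b in the frame of rack above 0 m and y of bin in the frame of rack between -0.057 and -0.017 m) or (y of each of stock_a, stock_b in the frame of rack above -0.074 m and y of bin in the frame of rack between -0.131 and -0.091 m)) and height (world z) of bin below 0.006 m and angle between bin's own z axis and vertical below 0.08 rad), for 0.2 s.
At the end, for the whole second after the job is handed in: The orange bin stands on the bench at rest in the third empty bay from the left, label out, at most 8 mm short of the back stop; the blue bins are within 20 mm of where they were (all of step 6 and linear speed of bin below 0.01 m/s and distance of each of stock_a, stock_b from where it was at the start of the episode below 0.02 m and x of rack in the frame of bin below 0 m); the robot touches nothing.
It fails at once if the orange bin is lifted or tipped (height (world z) of bin above 0.015 m or angle between bin's own z axis and vertical above 0.3 rad).
It fails at once if a finger touches the rail beyond the third empty bay (more than 55 mm past its middle) (contact force between the fingers and rail above 0.3 N and ((y of each of stock_a, stock_b in the frame of rack below 0 m and y of the grasp point in the frame of rack below -0.018 m) or (y of stock_a in the frame of rack above 0 m and y of stock_b in the frame of rack below -0.074 m and y of the grasp point in the frame of rack below -0.092 m) or (y of stock_a in the frame of rack below -0.074 m and y of stock_b in the frame of rack above 0 m and y of the grasp point in the frame of rack below -0.092 m) or (y of each of stock_a, stock_b in the frame of rack above -0.074 m and y of the grasp point in the frame of rack below -0.166 m))).
It fails at once if the rail is pressed hard (over 20 N) (contact force between the fingers and rail above 20 N).
It fails at once if a blue bin is moved more than 20 mm (distance of any of stock_a, stock_b from where it was at the start of the episode above 0.02 m).
It fails at once if a bystander is moved more than 30 mm (distance of any of driver, spanner, oil, collar, tub, pack from where it was at the start of the episode above 0.03 m).
It also fails if it takes over 72 s, if anything falls off the work surface, if the arm or the gripper's body presses on something with over 40 N, if the wrist force passes 120 N, or if a joint passes its speed limit or range.

ROBOT

A 6-joint arm with a two-finger parallel gripper is mounted at the origin on the work surface. World frame = base frame: x ahead of the robot, y to its left, z up, the work surface at z = 0. Lengths are in m, angles in rad, forces in N, time in s.
With the tool pointing down it reaches from about 0.35 to 0.775 m from the base axis. Payload 5.5 kg.
Tool frame: the origin (TCP) lies at the very end of the fingers, on their centre line; the grasp point (between the pads) lies 19 mm behind it (env.grip_depth is the distance from the TCP to the grasp point, in m); z points along the fingers, y is the direction in which the jaws open and shut (so a half turn about z gives the same grasp; the last joint's range is limited). The gripper opens to 85 mm and grips with 20 to 120 N. Pads are 22 mm wide; open, the fingers measure 114 mm over their backs; the gripper's body (76 mm by 85 mm) begins 54 mm behind the grasp point. The pads swing forward as they close: fully open they stand 13 mm farther back than shut.
Start: joints at [0.995, 0.313, 0.046, 1.304, 0, 1.431], TCP at [0.243, 0.521, 0.202] pointing down, gripper open.
Joint ranges: [-2.76, 2.76], [-0.86, 1.69], [-1.03, 1.26], [-2.2, 2.34], [-1.47, 1.5], [-3.14, 3.14]. Speed limits (rad/s): [2.57, 2.57, 3.14, 3.14, 3.14, 3.14].

INTERFACE

Orientations are given as a unit quaternion [w, x, y, z].
In Python, from workcell import env gives the robot as it stands.
- The arm moves only by the tool step_arm, never from a script. Its argument "series" is a list of rows, each a list of 3 entries, a list of its own where there are three numbers: the shift along the world's x, y, z in cm, then the turn about the world's z in rad, then the closure in counts, from 0 (fully open) to 255 (shut). A call has 1 to 5 rows; each row is the pose to reach, as a shift and turn from the pose measured when the call began; what a row does not reach only later rows make up. A row lasts 1/8 s, in which the tool goes at most 62.5 mm and 10.7 degrees, less where a joint would pass 70% of its speed; a pose out of reach is approached as far as the arm can. A call with a gripper value outside its range is refused whole. The fingers move at their own pace and stop on an object; "newtons" is the grip in N (left out, the last holds). Time passes only in rows, so rows that repeat a pose let the fingers close. It gives the time, the measured TCP pose, the force and the opening at its end, in the units of the state.
- env.get_state(): the state, without advancing time (a new reading comes with each control period).
- env.read_camera(name): name is "scene" or "top"; returns a dict with "frame" (384x512x3 uint8, red, green, blue), "vertical_fov" (degrees; the focal length in pixels is half the picture's height over the tangent of half this angle, whatever the lens; pixels are square), "cx", "cy" (the principal point, pixels), "camera_from_world" (4x4, takes a point from world to camera coordinates). Camera axes: x right, y down, z forward; pixel columns grow to the right and rows downward; lengths in m; the calibration is good to about 2 mm. A picture is of the moment at which its call begins. There is no depth.
- env.hand_in(): hands the job in, once; it reports no verdict.
The state is a dict: "clock": time; "joint_pos": joint angles; "qvel": joint speeds; "tau": joint torques, N m; "tcp_pos": TCP position; "orientation": TCP orientation; "wrist_force": force on the tool from outside, world axes, zero at the start; "ft_torque": the same for the moment, N m; "finger_gap": finger opening in m.
Only numpy, scipy, OpenCV 4.12 (cv2) and the standard library are available. Lean on these libraries where they do the work, as an engineer would, in place of code of your own. Each camera call takes 0.05 s, during which the arm holds its last target.

## Working session

There is one attempt and no reset: what is moved stays moved. The work goes in short steps, Python scripts to look and compute and a tool call to move; the robot and the scene stay as the last step left them, time stands still between calls to the robot, and variables do not carry over. Pictures are saved under pics/ and viewed, and the job is handed in when it is done.

Besides the shell and the picture viewer there is one more tool, called after "Call:" as name(argument=value, ...), one argument or row to a line, values as JSON. step_arm: Moves the arm, as the interface text tells. Its arguments: {"type":"object","properties":{"series":{"type":"array"},"newtons":{"type":"number"}},"required":["series"]}

```bash
mkdir -p pics; ls; cat > h.py <<'E'
import numpy as np, cv2, pickle
from workcell import env
def grab(tag):
    o={}
    for n in ("scene","top"):
        c=env.read_camera(n); o[n]=c
        cv2.imwrite(f"pics/{tag}_{n}.png",cv2.resize(c["frame"][:,:,::-1],(768,576),interpolation=cv2.INTER_CUBIC))
    pickle.dump(o,open(f"{tag}.pkl","wb")); return o
def K(c):
    f=c["frame"].shape[0]/2/np.tan(np.radians(c["vertical_fov"])/2); return f,c["cx"],c["cy"]
def ray(c,u,v,z):
    f,cx,cy=K(c); T=np.array(c["camera_from_world"]); R,t=T[:3,:3],T[:3,3]
    o=-R.T@t; d=R.T@np.array([(u-cx)/f,(v-cy)/f,1]); return o+d*(z-o[2])/d[2]
def proj(c,p):
    f,cx,cy=K(c); T=np.array(c["camera_from_world"]); q=T[:3,:3]@np.array(p)+T[:3,3]
    return np.array([cx+f*q[0]/q[2],cy+f*q[1]/q[2]])
E
python3 - <<'E'
from h import *
o=grab("a")
for n in o: 
    c=o[n]; print(n,K(c),c["vertical_fov"],np.round(c["camera_from_world"],3).tolist())
print(env.get_state())
E
```

```text
pics
scene (np.float64(399.33635870112835), 257.76684979481115, 191.17305286317776) 51.35628053373487 [[0.823, 0.568, 0.012, -0.43], [0.457, -0.649, -0.608, -0.208], [-0.337, 0.506, -0.794, 1.357], [0.0, 0.0, 0.0, 1.0]]
top (np.float64(355.5314487294461), 252.0943475692988, 186.85729152640414) 56.74134101807762 [[-0.01, -1.0, 0.007, -0.004], [-0.989, 0.008, -0.151, 0.527], [0.151, -0.009, -0.989, 1.059], [0.0, 0.0, 0.0, 1.0]]
{'clock': 0.1, 'joint_pos': array([9.95414904e-01, 3.13934526e-01, 4.50681762e-02, 1.30362006e+00,
       5.97664614e-06, 1.43119325e+00]), 'qvel': array([ 0.00106401, -0.00145989,  0.00411691,  0.00115735, -0.00046684,
        0.00022817]), 'tau': array([ 3.45918896e-03, -4.81722629e+01,  2.99245369e+01,  1.27161635e-02,
       -1.16933156e-04,  2.37005636e-06]), 'tcp_pos': array([0.24243705, 0.52081311, 0.20118287]), 'orientation': array([-2.98501158e-04,  2.16169113e-01,  9.76355571e-01, -7.90569093e-04]), 'wrist_force': array([-0.57691   ,  0.95338403, -0.00924059]), 'ft_torque': array([ 0.00913039,  0.00164935, -0.03097996]), 'finger_gap': 0.08583804058543312}
```

View pics/a_top.png

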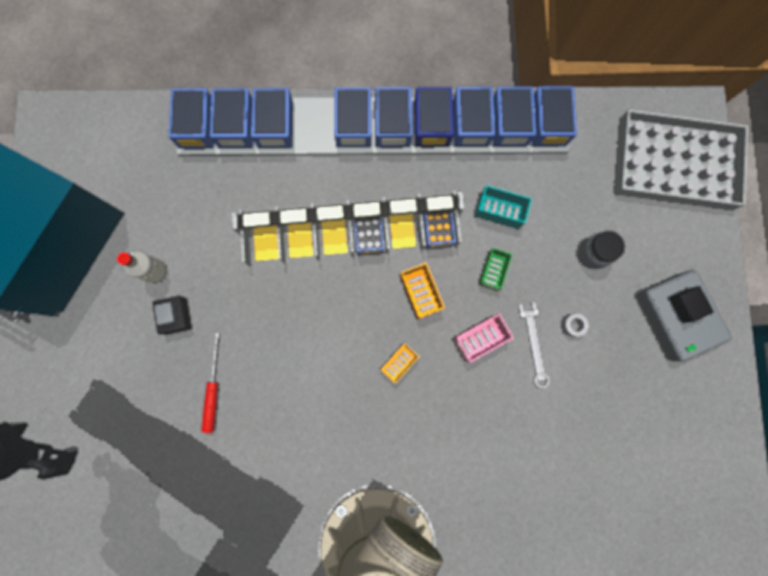

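View pics/a_scene.png

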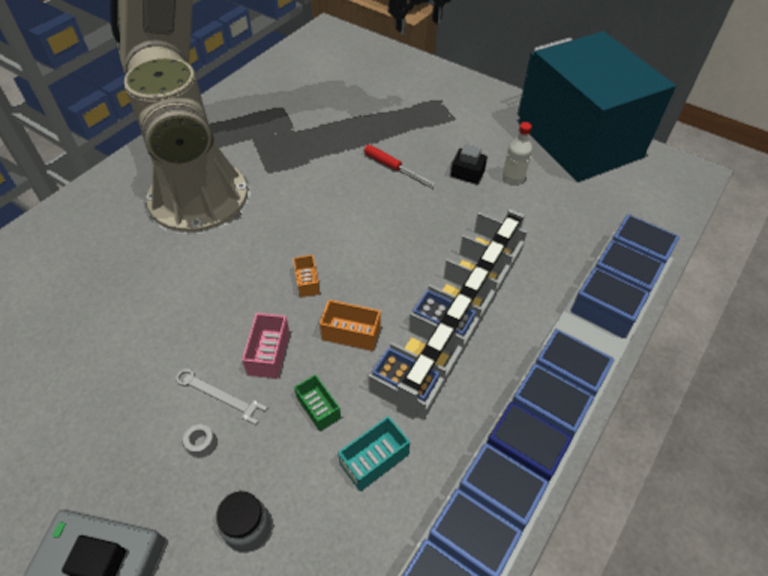

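The top picture shows the rail running from (236,219) to (460,201). Bays 1, 2, 3 and 5 are empty (yellow cards at x≈266, 300, 334 and 402), and the blue bins are in bays 4 and 6. So the target is bay 3. The large orange bin is at (422,291), and the small orange decoy is at (400,363).

```bash
cat > m.py <<'E'
from h import *
def blobs(m,amin):
    n,l,s,ce=cv2.connectedComponentsWithStats(m.astype(np.uint8)*255)
    return [(s[i],ce[i],l==i) for i in range(1,n) if s[i][4]>=amin]
def rack(o):
    c=o["top"]; hsv=cv2.cvtColor(c["frame"],cv2.COLOR_RGB2HSV); H,S,V=cv2.split(hsv)
    P=[ray(c,*ce,0.088)[:2] for s,ce,_ in blobs((S<45)&(V>205),40) if 125<ce[1]<155 and 150<ce[0]<310]
    P=np.array(sorted(P,key=lambda p:-p[1]))
    return P
def orange(o,n):
    c=o[n]; hsv=cv2.cvtColor(c["frame"],cv2.COLOR_RGB2HSV); H,S,V=cv2.split(hsv)
    return blobs((H>7)&(H<20)&(S>140)&(V>90),60)
E
python3 - <<'E'
from m import *
o=pickle.load(open("a.pkl","rb"))
P=rack(o); print(np.round(P,4))
ys=np.array([185,111,37,-37,-111,-185])/1e3
if len(P)==6:
    a=np.polyfit(ys,P,1); print("dir",a[0],"origin",a[1],"yaw",np.arctan2(-a[0][0],a[0][1]))
c=o["top"];hsv=cv2.cvtColor(c["frame"],cv2.COLOR_RGB2HSV);H,S,V=cv2.split(hsv)
for s,ce,_ in blobs((H>22)&(H<32)&(S>140)&(V>120),40): print("yel",s,ray(c,*ce,0)[:2])
for n in o:
  for s,ce,m in orange(o,n):
    cn,_=cv2.findContours(m.astype(np.uint8),cv2.RETR_EXTERNAL,cv2.CHAIN_APPROX_NONE)
    hull=cv2.convexHull(cn[0]); r=cv2.minAreaRect(hull)
    print(n,s,ce,r,[np.round(ray(o[n],*p,0.055)[:2],3).tolist() for p in cv2.boxPoints(r)])
for n,b in (("top",(215,130,330,230)),("scene",(190,130,380,290))):
    x0,y0,x1,y1=b; im=o[n]["frame"][y0:y1,x0:x1,::-1]; k=min(800/(x1-x0),600/(y1-y0))
    cv2.imwrite(f"pics/z_{n}.png",cv2.resize(im,None,fx=k,fy=k,interpolation=cv2.INTER_CUBIC)); print(n,k)
E
```

```text
[[ 0.6473  0.235 ]
 [ 0.6533  0.1612]
 [ 0.6593  0.0881]
 [ 0.6658  0.0139]
 [ 0.672  -0.0597]
 [ 0.6782 -0.1335]]
dir [-0.08389612  0.99593818] origin [0.66264919 0.05081643] yaw 0.0840398747490747
yel [260 143  16  22 295] [ 0.6423997  -0.06181326]
yel [215 147  16  22 298] [0.63027991 0.08520106]
yel [192 149  16  22 295] [0.62349514 0.15926048]
yel [170 151  15  22 302] [0.6169645 0.2334536]
scene [196 170  17  28 286] [204.0034965 183.6958042] ((204.0135040283203, 183.58108520507812), (26.13943862915039, 13.645115852355957), 80.53767395019531) [[0.332, -0.05], [0.359, -0.02], [0.429, -0.088], [0.403, -0.116]]
scene [213 200  40  33 922] [233.06073753 216.16052061] ((232.71177673339844, 216.0470428466797), (39.37287139892578, 26.68244171142578), 12.52880859375) [[0.485, -0.168], [0.445, -0.092], [0.549, -0.054], [0.584, -0.131]]
top [267 176  29  31 242] [281.2768595  187.82644628] ((280.87933349609375, 193.5469512939453), (32.72372055053711, 19.468544006347656), 68.74949645996094) [[0.54, -0.051], [0.561, -0.107], [0.467, -0.141], [0.446, -0.085]]
top [254 230  24  24 107] [267.71028037 239.09345794] ((265.7500305175781, 241.75001525878906), (13.435027122497559, 22.62741470336914), 45.0) [[0.35, -0.01], [0.397, -0.058], [0.368, -0.086], [0.322, -0.038]]
top 6.0
scene 3.75
```

View pics/z_top.png

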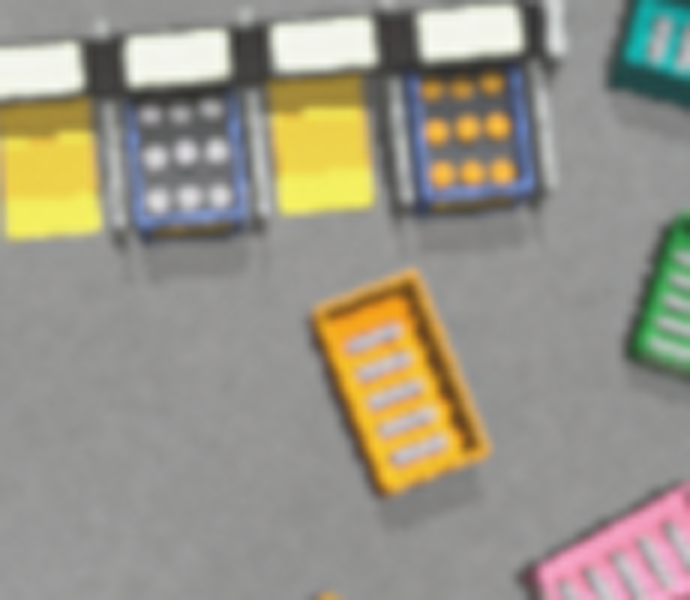

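View pics/z_scene.png

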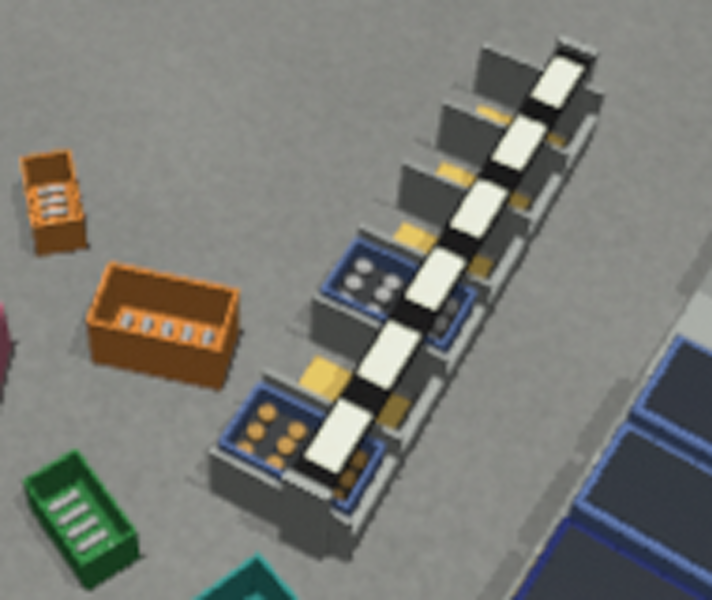

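```bash
cat >> m.py <<'E'
RY=0.0839; RO=np.array([0.5869,0.0444]); RX=np.array([np.cos(RY),np.sin(RY)]); RYv=np.array([-np.sin(RY),np.cos(RY)])
def tor(p): d=np.array(p)[:2]-RO; return np.array([d@RX,d@RYv])*1e3
def tow(x,y): return RO+(x*RX+y*RYv)/1e3
def tcp():
    s=env.get_state(); q=s["orientation"]; w,x,y,z=q
    ty=np.array([2*(x*y-w*z),1-2*(x*x+z*z)]); return s,tor(s["tcp_pos"]),np.degrees(np.arctan2(ty[1],ty[0]))-np.degrees(RY)
E
python3 - <<'E'
from m import *
o=pickle.load(open("a.pkl","rb"))
t=o["top"]; sc=o["scene"]
C=[(316,312),(415,272),(488,455),(385,493)]
W=[]
for u,v in C:
    p=ray(t,215+(u+.5)/6-.5,130+(v+.5)/6-.5,0.055); W.append(p); print("rim",np.round(tor(p)),np.round(p,3))
W=np.array(W); e=W[0]-W[3]+W[1]-W[2]; print("ctr",tor(W.mean(0)),W.mean(0),"yaw rel",np.degrees(np.arctan2(e[1],e[0])-RY), [np.linalg.norm(W[i]-W[i-1]) for i in range(4)])
# scene check corners
for u,v in [(240,290),(222,333+0),(108,266),(90,318)]:
    print("sc",np.round(tor(ray(sc,190+(u+.5)/3.75-.5,130+(v+.5)/3.75-.5,0.055))))
# yellow cards, decoys (display coords 1.5x)
for n,pts in dict(green=[(497,250),(480,287),(511,255),(498,291)],pink=[(455,340),(505,315),(515,343),(467,365)],small=[(382,372),(402,345),(420,355),(398,384)]).items():
    print(n,[np.round(tor(ray(t,u/1.5,v/1.5,0.04))).tolist() for u,v in pts])
for y in (-62,85,159,233): pass
print("cards",[np.round(tor(p)).tolist() for p in ([.6424,-.0618],[.6303,.0852],[.6235,.1593],[.617,.2335])])
for y in (185,37): print("rail target",y,tow(76,y))
s,r,a=tcp(); print(r,a)
E
```

```text
rim [-54. -96.] [ 0.541 -0.055  0.055]
rim [ -38. -148.] [ 0.561 -0.106  0.055]
rim [-135. -175.] [ 0.467 -0.141  0.055]
rim [-149. -121.] [ 0.448 -0.089  0.055]
ctr [ -94.33058979 -134.75761815] [ 0.50419413 -0.09778866  0.055     ] yaw rel 15.179862681877532 [np.float64(0.09833619619710546), np.float64(0.054816661599813), np.float64(0.10031809613440683), np.float64(0.05561957053284764)]
sc [-49. -95.]
sc [ -41. -135.]
sc [-145. -126.]
sc [-131. -172.]
green [[-23.0, -301.0], [-97.0, -256.0], [-37.0, -328.0], [-109.0, -292.0]]
pink [[-200.0, -192.0], [-159.0, -300.0], [-218.0, -313.0], [-252.0, -210.0]]
small [[-250.0, -39.0], [-200.0, -84.0], [-224.0, -118.0], [-277.0, -68.0]]
cards [[46.0, -110.0], [47.0, 37.0], [46.0, 111.0], [46.0, 186.0]]
rail target 185 [0.64712937 0.23511818]
rail target 37 [0.65953201 0.08763877]
[-303.32710572  503.60385103] 60.224635331915984
```

Call:
step_arm(
  series=[
    [[2,-6,0],0.1,255],
    [[4,-12,0],0.2,255],
    [[6,-18,0],0.3,255],
    [[8,-23,0],0.4,255],
    [[12,-28,0],0.52,255],
  ],
  newtons=40,
)

```text
clock: 0.72
tcp_pos: [0.3609, 0.2403, 0.2012]
orientation: [-0.0, -0.045, 0.999, -0.001]
wrist_force: [0.9, 0.5, -0.7]
finger_gap: -0.0001
```

Call:
step_arm(
  series=[
    [[5,0,0],0,255],
    [[11,0,-1],0,255],
    [[17,0,-3],0,255],
    [[23,0,-5],0,255],
    [[28,0,-7],0,255],
  ],
)

```text
clock: 1.35
tcp_pos: [0.6428, 0.2399, 0.1298]
orientation: [-0.0, -0.044, 0.999, -0.001]
wrist_force: [0.4, 0.6, -0.1]
finger_gap: 0.0005
```

```bash
cat > st.py <<'E'
from m import *
s,r,a=tcp(); print("t",s["clock"],"tcp",s["tcp_pos"].round(4),"rack",r.round(1),"ang",round(a,2),"F",s["wrist_force"].round(2),"gap",s["finger_gap"])
d=tow(76,185)-s["tcp_pos"][:2]; print("to rail bay1 cm",d*100)
E
python3 st.py
```

```text
t 1.35 tcp [0.6428 0.2399 0.1298] rack [ 72.1 190.1] ang 90.27 F [ 0.44  0.55 -0.13] gap 0.0005181504431895882
to rail bay1 cm [ 0.42894957 -0.47618643]
```

Call:
step_arm(
  series=[
    [[0.4,-0.4,-1.5],0,255],
    [[0.4,-0.4,-3.3],0,255],
    [[0.4,-0.4,-4.0],0,255],
    [[0.4,-0.4,-4.3],0,255],
    [[0.4,-0.4,-4.5],0,255],
  ],
)

```text
clock: 1.98
tcp_pos: [0.6468, 0.2362, 0.0858]
orientation: [0.0, -0.045, 0.999, -0.001]
wrist_force: [-0.0, 0.3, 0.1]
finger_gap: 0.0
```

```bash
python3 st.py
```

```text
t 1.975 tcp [0.6468 0.2362 0.0858] rack [ 75.8 186.1] ang 90.3 F [-0.01  0.34  0.12] gap 9.48408080089499e-06
to rail bay1 cm [ 0.02871138 -0.10963554]
```

Call:
step_arm(
  series=[
    [[0,0,-0.1],0,255],
    [[0,0,-0.2],0,255],
    [[0,0,-0.2],0,255],
  ],
)

```text
clock: 2.35
tcp_pos: [0.6469, 0.2362, 0.084]
orientation: [0.0, -0.045, 0.999, -0.001]
wrist_force: [-0.1, 0.0, -0.0]
finger_gap: 0.0003
```

```bash
python3 - <<'E'
from h import *
s=env.get_state();print(s["tcp_pos"],s["wrist_force"])
o=grab("b")
c=o["scene"]; p=proj(c,s["tcp_pos"]).astype(int);print(p)
im=c["frame"][p[1]-60:p[1]+40,p[0]-60:p[0]+60,::-1];cv2.imwrite("pics/b_z.png",cv2.resize(im,None,fx=6,fy=6,interpolation=cv2.INTER_CUBIC))
E
```

```text
[0.64691078 0.23621741 0.0840345 ] [-0.14386934  0.01884127 -0.04066701]
[337 152]
```

View pics/b_z.png

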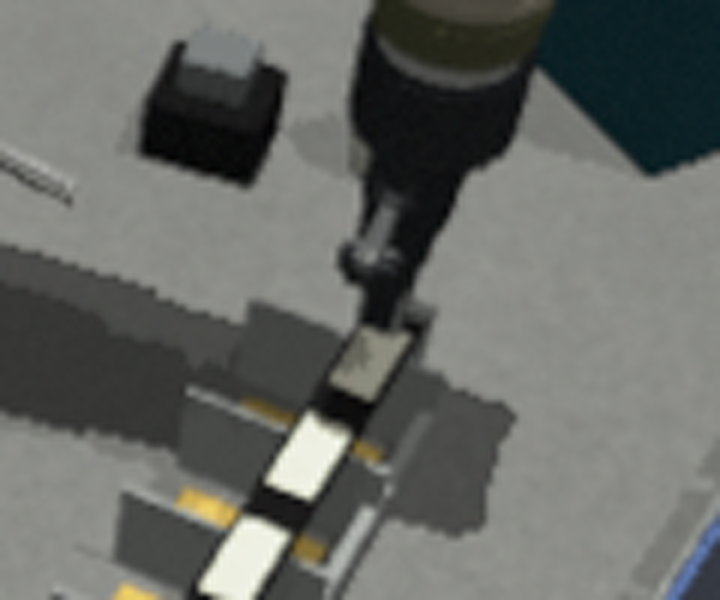

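The close-up shows the tip just at or above the bay-1 card, around (385,320), and no contact force yet. I'll keep lowering in 1 mm steps.

Call:
step_arm(
  series=[
    [[0,0,-0.1],0,255],
    [[0,0,-0.1],0,255],
  ],
)

```text
clock: 2.7
tcp_pos: [0.6469, 0.2361, 0.0828]
orientation: [0.0, -0.045, 0.999, -0.001]
wrist_force: [1.0, -0.6, 0.6]
finger_gap: -0.0001
```

Call:
step_arm(
  series=[
    [[0,0,-0.1],0,255],
    [[0,0,-0.1],0,255],
  ],
)

```text
clock: 2.95
tcp_pos: [0.6467, 0.2361, 0.0815]
orientation: [0.0, -0.045, 0.999, -0.001]
wrist_force: [-0.0, -0.4, -0.2]
finger_gap: -0.0001
```

Call:
step_arm(
  series=[
    [[0,0,-0.1],0,255],
    [[0,0,-0.1],0,255],
  ],
)

```text
clock: 3.2
tcp_pos: [0.6466, 0.2361, 0.0804]
orientation: [-0.0, -0.045, 0.999, -0.001]
wrist_force: [-0.0, 0.2, -0.0]
finger_gap: -0.0002
```

```bash
python3 - <<'E'
from m import *
s=env.get_state();print(s["tcp_pos"],s["wrist_force"],s["tau"].round(2))
o=grab("c"); a=pickle.load(open("a.pkl","rb"))
def cards(o,n):
    c=o[n]; H,S,V=cv2.split(cv2.cvtColor(c["frame"],cv2.COLOR_RGB2HSV))
    return [(ce.round(2).tolist(),int(st[4])) for st,ce,_ in blobs((S<45)&(V>205),30) if st[4]<400]
for n in ("scene","top"): print(n,"\n",cards(a,n),"\n",cards(o,n))
ims=[]
for n in ("scene","top"):
    c=o[n]; p=proj(c,s["tcp_pos"]); print(n,p); p=p.astype(int)
    im=c["frame"][p[1]-40:p[1]+35,p[0]-33:p[0]+33,::-1]; ims.append(cv2.resize(im,(396,450),interpolation=cv2.INTER_CUBIC))
cv2.imwrite("pics/c_z.png",np.hstack(ims))
E
```

```text
[0.64662979 0.2361054  0.08042484] [-0.0428093   0.15347422 -0.04667156] [-0.000e+00 -6.160e+01  2.897e+01 -2.000e-02 -1.000e-02 -0.000e+00]
scene 
 [([338.07, 151.29], 83), ([327.98, 167.69], 93), ([317.15, 185.11], 103), ([305.58, 203.83], 118), ([293.06, 224.08], 132), ([279.68, 245.65], 151)] 
 [([327.68, 168.07], 88), ([317.1, 185.23], 105), ([305.61, 203.85], 119), ([292.99, 224.27], 136), ([279.63, 245.85], 155)]
top 
 [([292.91, 134.73], 117), ([268.54, 136.87], 118), ([244.15, 139.04], 124), ([219.54, 141.3], 120), ([195.17, 143.44], 122), ([170.55, 145.56], 118), ([356.56, 231.57], 131), ([227.35, 341.32], 130), ([217.42, 361.48], 40)] 
 [([105.32, 66.67], 106), ([126.73, 82.73], 44), ([292.89, 134.79], 119), ([268.54, 136.87], 118), ([244.15, 139.04], 124), ([219.48, 141.33], 121), ([195.51, 143.46], 117), ([356.59, 231.73], 135), ([164.8, 321.72], 137), ([250.2, 331.52], 163)]
scene [337.02137596 152.82582846]
top [170.71354991 146.43344935]
```

View pics/c_z.png

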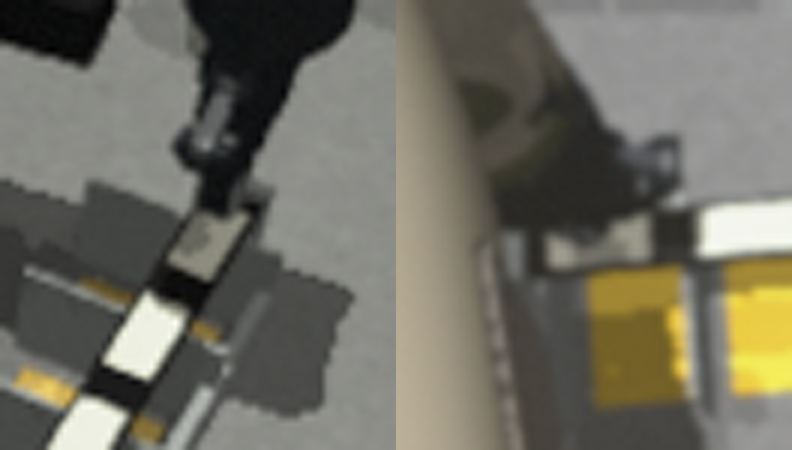

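The cards haven't moved and there is no force. The visible tip ends above the rail, so the real fingertip is higher than the reported TCP. I'll keep lowering in small, force-checked steps.

Call:
step_arm(
  series=[
    [[0,0,-0.1],0,255],
    [[0,0,-0.2],0,255],
    [[0,0,-0.2],0,255],
  ],
)

```text
clock: 3.68
tcp_pos: [0.6466, 0.2361, 0.0784]
orientation: [-0.0, -0.045, 0.999, -0.001]
wrist_force: [0.3, -0.3, -0.3]
finger_gap: -0.0002
```

Call:
step_arm(
  series=[
    [[0,0,-0.1],0,255],
    [[0,0,-0.2],0,255],
    [[0,0,-0.2],0,255],
  ],
)

```text
clock: 4.05
tcp_pos: [0.6465, 0.2361, 0.0762]
orientation: [-0.0, -0.045, 0.999, -0.001]
wrist_force: [0.1, -0.5, 0.2]
finger_gap: -0.0001
```

```bash
python3 - <<'E'
from m import *
s=env.get_state();print(s["tcp_pos"],s["wrist_force"],s["tau"].round(2),s["ft_torque"].round(3))
o=grab("d")
for n in ("scene","top"):
    c=o[n]; H,S,V=cv2.split(cv2.cvtColor(c["frame"],cv2.COLOR_RGB2HSV))
    print(n,[(ce.round(2).tolist(),int(st[4])) for st,ce,_ in blobs((S<45)&(V>205),30) if st[4]<400][:6])
    for dz in (0,.019,.073): print(proj(c,s["tcp_pos"]+[0,0,dz]).round(1))
c=o["scene"]; p=(337,130); im=c["frame"][90:180,280:400,::-1]; cv2.imwrite("pics/d_z.png",cv2.resize(im,None,fx=6,fy=6,interpolation=cv2.INTER_CUBIC))
E
```

```text
[0.64648957 0.23607506 0.07621976] [ 0.14616999 -0.50343411  0.18497439] [-0.000e+00 -6.161e+01  2.887e+01 -1.000e-02 -0.000e+00 -0.000e+00] [0.064 0.024 0.015]
scene [([327.68, 168.07], 88), ([317.1, 185.23], 105), ([305.61, 203.85], 119), ([292.99, 224.27], 136), ([279.63, 245.85], 155)]
[336.7 153.8]
[337.8 149.4]
[341.1 136.3]
top [([106.05, 68.02], 110), ([127.35, 83.29], 51), ([292.88, 134.77], 119), ([268.54, 136.87], 118), ([244.15, 139.04], 124), ([219.48, 141.33], 121)]
[171.  146.8]
[169.6 145.2]
[165.4 140.1]
```

View pics/d_z.png

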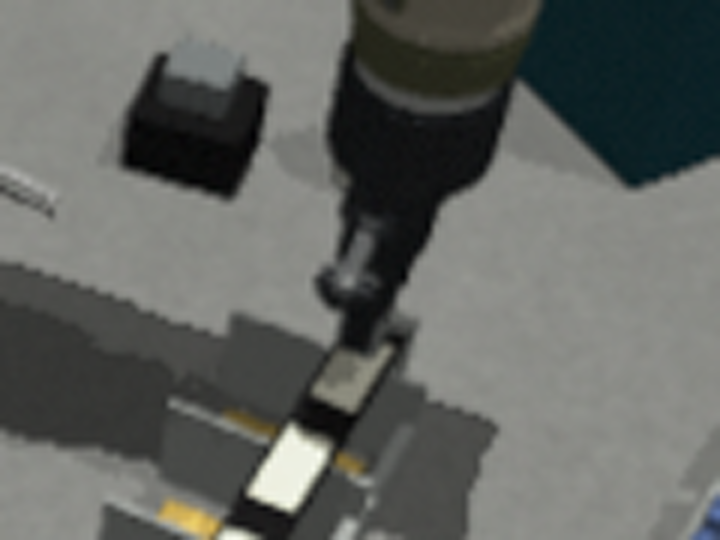

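View pics/d_top.png

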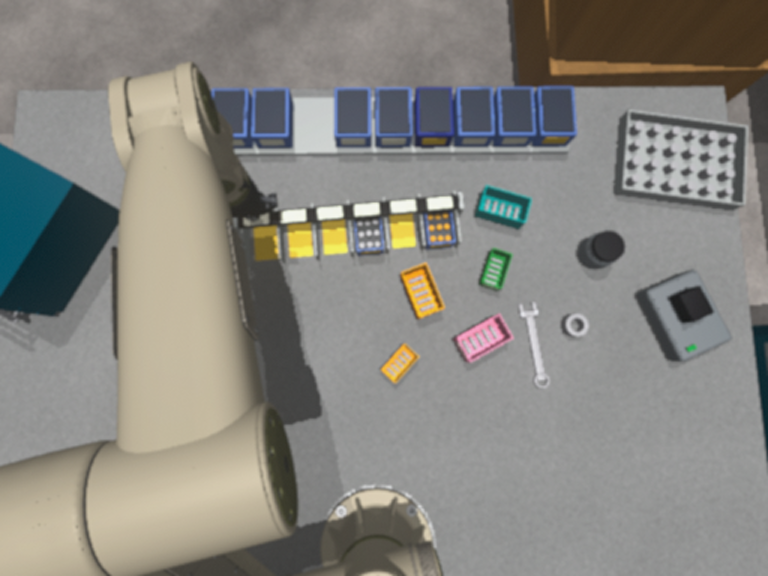

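Call:
step_arm(
  series=[
    [[0,0,-0.1],0,255],
    [[0,0,-0.2],0,255],
    [[0,0,-0.3],0,255],
    [[0,0,-0.3],0,255],
  ],
)

```text
clock: 4.65
tcp_pos: [0.6465, 0.236, 0.0732]
orientation: [-0.0, -0.044, 0.999, -0.001]
wrist_force: [-0.4, 0.3, -0.7]
finger_gap: 0.0
```

Call:
step_arm(
  series=[
    [[0,0,-0.1],0,255],
    [[0,0,-0.2],0,255],
    [[0,0,-0.2],0,255],
  ],
)

```text
clock: 5.03
tcp_pos: [0.6464, 0.2361, 0.0711]
orientation: [-0.0, -0.045, 0.999, -0.001]
wrist_force: [0.3, -0.1, 0.2]
finger_gap: -0.0002
```

Call:
step_arm(
  series=[
    [[0,0,-0.1],0,255],
    [[0,0,-0.2],0,255],
    [[0,0,-0.2],0,255],
  ],
)

```text
clock: 5.4
tcp_pos: [0.6463, 0.2361, 0.0689]
orientation: [-0.001, -0.045, 0.999, -0.001]
wrist_force: [-0.2, -0.2, -0.4]
finger_gap: 0.0002
```

```bash
python3 - <<'E'
from m import *
s=env.get_state();print(s["tcp_pos"],s["wrist_force"])
o=grab("e"); a=pickle.load(open("a.pkl","rb"))
ims=[]
for n,b in (("scene",(310,115,365,175)),("top",(145,115,200,175))):
    c=o[n]
    H,S,V=cv2.split(cv2.cvtColor(c["frame"],cv2.COLOR_RGB2HSV))
    print(n,[(ce.round(2).tolist(),int(st[4])) for st,ce,_ in blobs((S<45)&(V>205),30) if st[4]<400][:6], proj(c,s["tcp_pos"]))
    x0,y0,x1,y1=b; im=np.clip(c["frame"][y0:y1,x0:x1,::-1].astype(float)*1.6,0,255).astype(np.uint8); ims.append(cv2.resize(im,(385,420),interpolation=cv2.INTER_CUBIC))
cv2.imwrite("pics/e_z.png",np.hstack(ims))
c=a["top"];print(proj(c,[.2424,.5208,.2012]))
cv2.imwrite("pics/a_g.png",cv2.resize(c["frame"][260:340,0:80,::-1],(560,560),interpolation=cv2.INTER_CUBIC))
E
```

```text
[0.64628208 0.23605646 0.06888019] [-0.21538293 -0.17182618 -0.41558692]
scene [([327.64, 168.2], 86), ([317.1, 185.23], 105), ([305.61, 203.85], 119), ([292.99, 224.27], 136), ([279.63, 245.85], 155)] [336.25978853 155.40736148]
top [([107.55, 70.1], 105), ([128.65, 85.05], 43), ([292.95, 134.75], 118), ([268.54, 136.87], 118), ([244.15, 139.04], 124), ([219.48, 141.33], 121)] [171.55459348 147.53796464]
[ 42.46555488 291.15827108]
```

View pics/e_z.png

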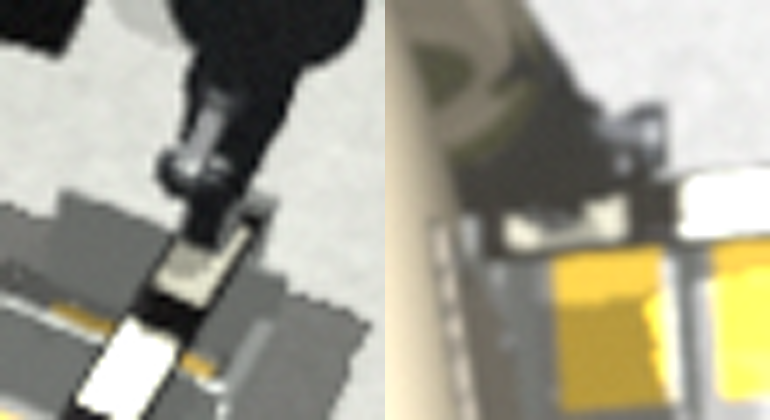

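View pics/a_g.png

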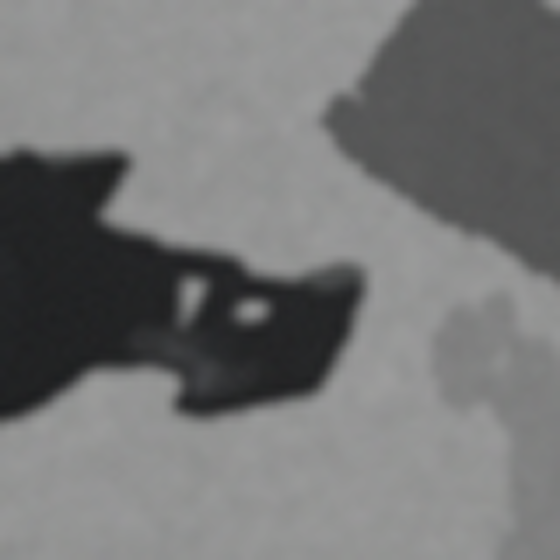

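The tip's lower edge at (339,150) corresponds to z≈0.09, about 20 mm above the reported TCP. Contact should come soon.

Call:
step_arm(
  series=[
    [[0,0,-0.1],0,255],
    [[0,0,-0.2],0,255],
    [[0,0,-0.2],0,255],
  ],
)

```text
clock: 5.88
tcp_pos: [0.6463, 0.236, 0.0668]
orientation: [-0.001, -0.044, 0.999, -0.001]
wrist_force: [-0.1, -0.6, -0.3]
finger_gap: -0.0002
```

Call:
step_arm(
  series=[
    [[0,0,-0.1],0,255],
    [[0,0,-0.2],0,255],
    [[0,0,-0.2],0,255],
  ],
)

```text
clock: 6.25
tcp_pos: [0.6462, 0.236, 0.0647]
orientation: [-0.001, -0.045, 0.999, -0.001]
wrist_force: [-0.3, 0.5, 0.4]
finger_gap: 0.0002
```

Call:
step_arm(
  series=[
    [[0,0,-0.1],0,255],
    [[0,0,-0.1],0,255],
  ],
)

```text
clock: 6.5
tcp_pos: [0.6461, 0.236, 0.0636]
orientation: [-0.001, -0.044, 0.999, -0.001]
wrist_force: [0.1, 0.0, -0.5]
finger_gap: -0.0001
```

Call:
step_arm(
  series=[
    [[0,0,-0.1],0,255],
    [[0,0,-0.1],0,255],
  ],
)

```text
clock: 6.75
tcp_pos: [0.646, 0.2359, 0.0624]
orientation: [-0.001, -0.044, 0.999, -0.001]
wrist_force: [0.1, 0.7, 0.3]
finger_gap: 0.0002
```

Call:
step_arm(
  series=[
    [[0,0,-0.1],0,255],
    [[0,0,-0.1],0,255],
  ],
)

```text
clock: 7.0
tcp_pos: [0.6459, 0.2359, 0.0613]
orientation: [-0.001, -0.044, 0.999, -0.001]
wrist_force: [0.4, 0.1, -0.3]
finger_gap: 0.0002
```

```bash
python3 - <<'E'
from m import *
s=env.get_state();print(s["clock"],s["tcp_pos"],s["wrist_force"])
o=grab("f")
ims=[]
for n,b in (("scene",(310,115,365,175)),("top",(145,115,200,175))):
    c=o[n]
    H,S,V=cv2.split(cv2.cvtColor(c["frame"],cv2.COLOR_RGB2HSV))
    print(n,[(ce.round(2).tolist(),int(st[4])) for st,ce,_ in blobs((S<45)&(V>205),30) if st[4]<400][:6], proj(c,s["tcp_pos"]))
    x0,y0,x1,y1=b; im=np.clip(c["frame"][y0:y1,x0:x1,::-1].astype(float)*2.2,0,255).astype(np.uint8); ims.append(cv2.resize(im,(385,420),interpolation=cv2.INTER_CUBIC))
cv2.imwrite("pics/f_z.png",np.hstack(ims))
E
```

```text
7.0 [0.64592328 0.23592067 0.0612992 ] [ 0.44381943  0.12198163 -0.26677782]
scene [([327.59, 168.25], 85), ([317.1, 185.23], 105), ([305.61, 203.85], 119), ([292.99, 224.27], 136), ([279.63, 245.85], 155)] [335.71168488 157.08336782]
top [([108.54, 72.3], 103), ([130.15, 87.07], 41), ([292.95, 134.75], 118), ([268.54, 136.87], 118), ([244.15, 139.04], 124), ([219.48, 141.33], 121)] [172.13011244 148.29176986]
```

View pics/f_z.png

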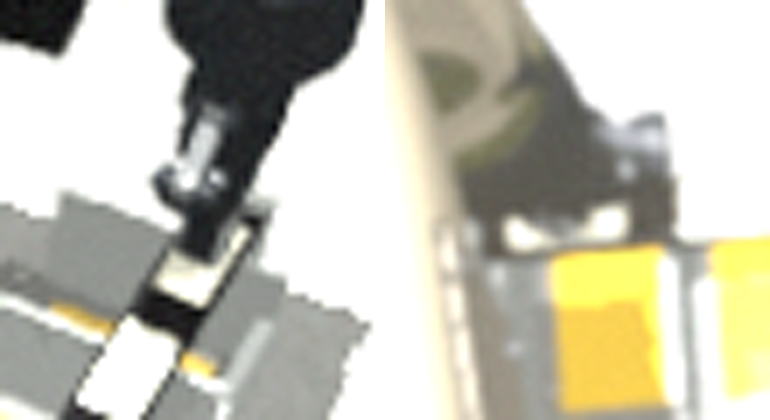

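Call:
step_arm(
  series=[
    [[0,0,-0.1],0,255],
    [[0,0,-0.1],0,255],
  ],
)

```text
clock: 7.35
tcp_pos: [0.6459, 0.2359, 0.0603]
orientation: [-0.001, -0.045, 0.999, -0.001]
wrist_force: [-0.3, 0.1, -0.1]
finger_gap: -0.0001
```

Call:
step_arm(
  series=[
    [[0,0,-0.1],0,255],
    [[0,0,-0.1],0,255],
  ],
)

```text
clock: 7.6
tcp_pos: [0.6458, 0.2359, 0.0592]
orientation: [-0.001, -0.045, 0.999, -0.001]
wrist_force: [-0.5, 0.1, -0.8]
finger_gap: 0.0002
```

Call:
step_arm(
  series=[
    [[0,0,-0.1],0,255],
    [[0,0,-0.1],0,255],
  ],
)

```text
clock: 7.85
tcp_pos: [0.6459, 0.2359, 0.0583]
orientation: [-0.001, -0.045, 0.999, -0.001]
wrist_force: [0.1, 0.2, 1.0]
finger_gap: 0.0001
```

Call:
step_arm(
  series=[
    [[0,0,-0.1],0,255],
    [[0,0,-0.1],0,255],
  ],
)

```text
clock: 8.1
tcp_pos: [0.6459, 0.236, 0.0574]
orientation: [-0.001, -0.045, 0.999, -0.001]
wrist_force: [-0.6, 0.6, 1.3]
finger_gap: 0.0
```

Call:
step_arm(
  series=[
    [[0,0,-0.1],0,255],
    [[0,0,-0.2],0,255],
    [[0,0,-0.2],0,255],
  ],
)

```text
clock: 8.48
tcp_pos: [0.6459, 0.236, 0.0553]
orientation: [-0.001, -0.045, 0.999, -0.001]
wrist_force: [-1.1, -0.2, 2.1]
finger_gap: 0.0001
```

Call:
step_arm(
  series=[
    [[0,0,-0.1],0,255],
    [[0,0,-0.1],0,255],
  ],
)

```text
clock: 8.72
tcp_pos: [0.6459, 0.2359, 0.0543]
orientation: [-0.001, -0.045, 0.999, -0.001]
wrist_force: [-1.2, -0.9, 2.8]
finger_gap: -0.0003
```

```bash
python3 st.py; python3 - <<'E'
from m import *
o=grab("g")
c=o["scene"];H,S,V=cv2.split(cv2.cvtColor(c["frame"],cv2.COLOR_RGB2HSV))
print([(ce.round(2).tolist(),int(st[4])) for st,ce,_ in blobs((S<45)&(V>205),30) if st[4]<400][:6])
E
```

```text
t 8.725 tcp [0.6459 0.2359 0.0543] rack [ 74.9 185.9] ang 90.29 F [-1.16 -0.91  2.82] gap -0.0003029757958936561
to rail bay1 cm [ 0.11797034 -0.08205244]
[([327.36, 169.15], 87), ([316.96, 186.19], 104), ([305.47, 204.76], 118), ([292.87, 225.16], 135), ([279.49, 246.74], 153)]
```

Contact is confirmed: 2.8 N, and the cards sank about 1 px, roughly 4 mm. Now the sweep.

Call:
step_arm(
  series=[
    [[0.1,-1.2,0],0,255],
    [[0.2,-2.4,0],0,255],
    [[0.3,-3.6,0],0,255],
    [[0.4,-4.8,0],0,255],
    [[0.5,-6.0,0],0,255],
  ],
)

```text
clock: 9.45
tcp_pos: [0.651, 0.1749, 0.0544]
orientation: [-0.001, -0.044, 0.999, -0.001]
wrist_force: [-0.1, 2.3, 2.4]
finger_gap: 0.0002
```

```bash
python3 st.py
```

```text
t 9.45 tcp [0.651  0.1749 0.0544] rack [ 74.8 124.6] ang 90.27 F [-0.07  2.32  2.39] gap 0.00016515472434381836
to rail bay1 cm [-0.39015461  6.02454899]
```

Call:
step_arm(
  series=[
    [[0.1,-1.2,0],0,255],
    [[0.2,-2.4,0],0,255],
    [[0.3,-3.6,0],0,255],
    [[0.4,-4.8,0],0,255],
    [[0.5,-6.0,0],0,255],
  ],
)

```text
clock: 10.07
tcp_pos: [0.6561, 0.1141, 0.0544]
orientation: [-0.001, -0.044, 0.999, -0.001]
wrist_force: [0.0, 2.1, 2.4]
finger_gap: 0.0001
```

```bash
python3 st.py
```

```text
t 10.075 tcp [0.6561 0.1141 0.0544] rack [74.8 63.6] ang 90.27 F [0.02 2.13 2.45] gap 6.238157701655286e-05
to rail bay1 cm [-0.89663958 12.10273561]
```

Call:
step_arm(
  series=[
    [[0.1,-1.2,0],0,255],
    [[0.2,-2.4,0],0,255],
    [[0.2,-2.6,0],0,255],
    [[0.2,-2.6,0],0,255],
  ],
)

```text
clock: 10.58
tcp_pos: [0.6583, 0.0872, 0.0545]
orientation: [-0.001, -0.044, 0.999, -0.002]
wrist_force: [0.6, -2.0, 2.8]
finger_gap: 0.0001
```

```bash
python3 st.py; python3 - <<'E'
from m import *
s=env.get_state(); o=grab("i")
ims=[]
for n in o:
    c=o[n]; print(n,[proj(c,s["tcp_pos"]+[0,0,d]).round(1).tolist() for d in (0,.03,.073)])
    x0,y0,x1,y1=(290,115,370,215) if n=="scene" else (180,90,260,190)
    ims.append(cv2.resize(np.clip(c["frame"][y0:y1,x0:x1,::-1]*1.6,0,255).astype(np.uint8),None,fx=5,fy=5,interpolation=cv2.INTER_CUBIC))
cv2.imwrite("pics/i_z.png",np.hstack(ims))
E
```

```text
t 10.575 tcp [0.6583 0.0872 0.0545] rack [74.8 36.6] ang 90.24 F [ 0.61 -1.97  2.75] gap 9.329982408615328e-05
to rail bay1 cm [-1.1198889  14.79595356]
scene [[314.7, 192.3], [316.0, 185.7], [318.1, 175.9]]
top [[220.7, 144.6], [219.9, 141.9], [218.7, 137.9]]
```

View pics/i_z.png

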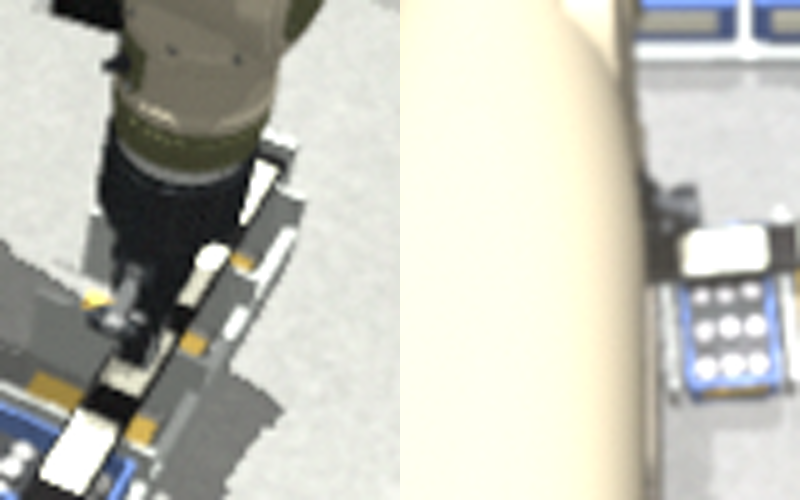

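The trace is done: the tip is at mid-bay 3, seen at (318,187). Now I'll lift and turn for the side push.

Call:
step_arm(
  series=[
    [[0,0,4],0,255],
    [[0,0,9],0,200],
    [[-2,-2,12],-0.15,170],
    [[-6,-6,14],-0.33,150],
    [[-9,-10,14],-0.5,140],
  ],
)

```text
clock: 11.3
tcp_pos: [0.5677, -0.0127, 0.196]
orientation: [0.0, 0.206, 0.979, -0.001]
wrist_force: [0.6, -0.7, -0.4]
finger_gap: 0.0388
```

Call:
step_arm(
  series=[
    [[-1,-4,0],-0.18,130],
    [[-2,-8,0],-0.36,120],
    [[-3,-10,0],-0.54,110],
    [[-4,-11,0],-0.72,100],
    [[-4,-12,0],-0.82,100],
  ],
)

```text
clock: 11.92
tcp_pos: [0.5265, -0.1326, 0.1955]
orientation: [-0.001, 0.581, 0.814, -0.001]
wrist_force: [1.0, -0.1, 0.5]
finger_gap: 0.0515
```

```bash
python3 st.py; python3 - <<'E'
from m import *
s=env.get_state(); o=grab("j")
print(tow(-80,-187)-s["tcp_pos"][:2])
for n in o:
    c=o[n]; print(n,[(proj(c,s["tcp_pos"]+[0,0,d])*1.5).round(1).tolist() for d in (0,.03,.073)])
E
```

```text
t 11.925 tcp [ 0.5265 -0.1326  0.1955] rack [ -75.  -171.3] ang 14.18 F [ 1.03 -0.07  0.55] gap 0.05152319904769044
to rail bay1 cm [12.05825551 36.77308176]
[-0.00369451 -0.01603371]
scene [[343.0, 286.7], [342.1, 275.0], [340.8, 257.1]]
top [[448.5, 266.8], [450.9, 263.7], [454.6, 259.0]]
```

View pics/j_scene.png

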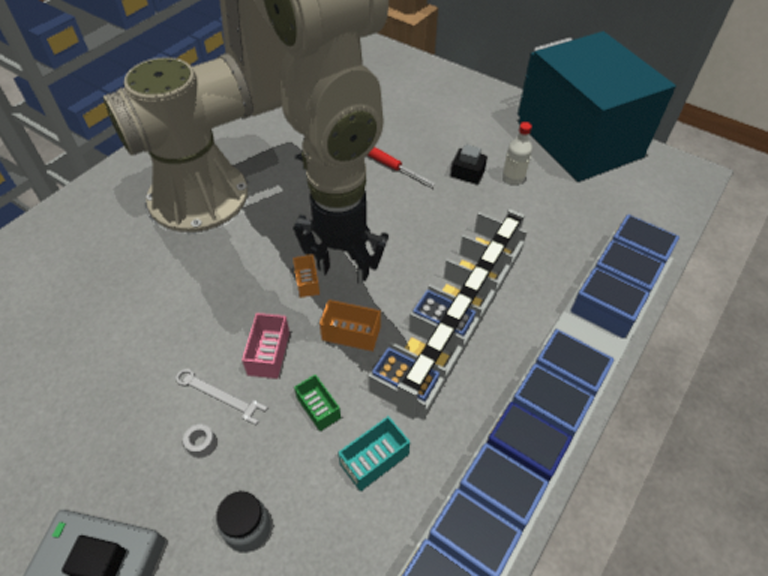

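```bash
python3 - <<'E'
from m import *
o=pickle.load(open("j.pkl","rb")); c=o["scene"]; s=env.get_state()
im=np.clip(c["frame"][110:200,180:280,::-1].astype(float)*2.5,0,255).astype(np.uint8)
im=cv2.resize(im,None,fx=6.5,fy=6.5,interpolation=cv2.INTER_CUBIC)
for d in (0,.03,.073,.103):
    p=(proj(c,s["tcp_pos"]+[0,0,d])-[180,110]+.5)*6.5; cv2.drawMarker(im,tuple(int(q) for q in p),(0,0,255),0,14,1)
cv2.imwrite("pics/j_z.png",im)
E
```

```text
(no output)
```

View pics/j_z.png

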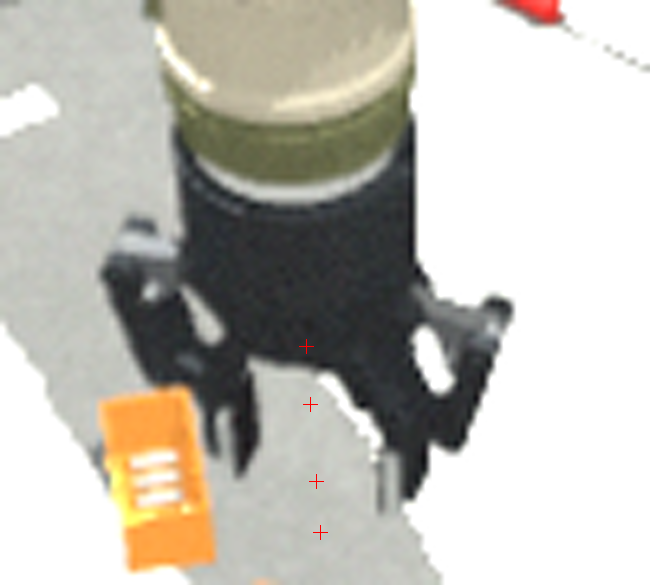

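View pics/j_top.png

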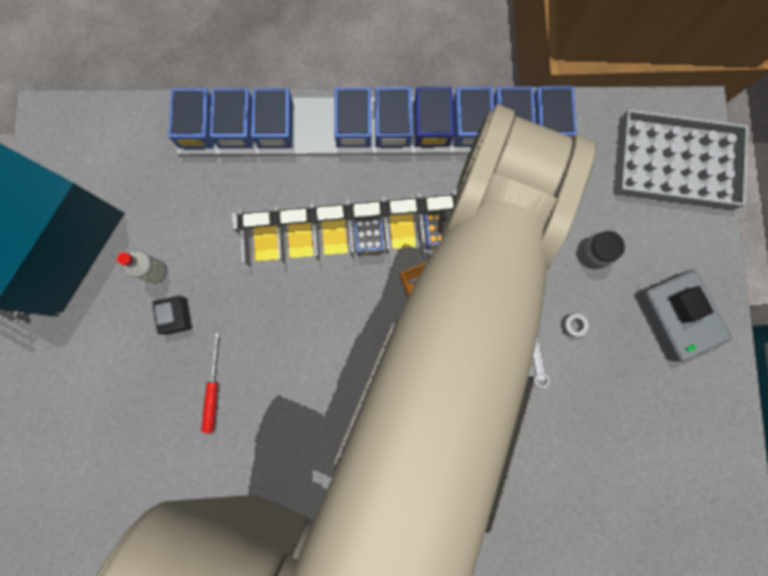

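The real fingertips sit about 30 mm above the reported TCP z: the rail contact at reported z≈0.0585 and both views agree. I'll correct for that and descend right of the bin.

Call:
step_arm(
  series=[
    [[-0.2,-1.0,0],0.02,100],
    [[-0.4,-1.9,-4],0.02,100],
    [[-0.4,-1.9,-9],0.02,100],
    [[-0.4,-1.9,-13],0.02,100],
    [[-0.4,-1.9,-15],0.02,100],
  ],
)

```text
clock: 12.65
tcp_pos: [0.5214, -0.1503, 0.0425]
orientation: [-0.003, 0.57, 0.822, -0.002]
wrist_force: [-0.6, 0.0, 0.4]
finger_gap: 0.0519
```

Call:
step_arm(
  series=[
    [[0,0,-2],0,100],
    [[0,0,-4],0,100],
    [[0,0,-5],0,100],
    [[0,0,-5.5],0,100],
    [[0,0,-5.5],0,100],
  ],
)

```text
clock: 13.28
tcp_pos: [0.5215, -0.1502, -0.0123]
orientation: [-0.003, 0.57, 0.822, -0.002]
wrist_force: [-0.6, -0.4, 0.3]
finger_gap: 0.0517
```

```bash
python3 st.py; python3 - <<'E'
from m import *
s=env.get_state(); o=grab("k")
c=o["scene"]
cv2.imwrite("pics/k_z.png",cv2.resize(np.clip(c["frame"][120:270,140:300,::-1]*1.6,0,255).astype(np.uint8),None,fx=4,fy=4,interpolation=cv2.INTER_CUBIC))
E
```

```text
t 13.275 tcp [ 0.5215 -0.1502 -0.0123] rack [ -81.4 -188.4] ang 15.72 F [-0.55 -0.36  0.35] gap 0.05174526617705897
to rail bay1 cm [12.55863105 38.52949264]
```

View pics/k_z.png

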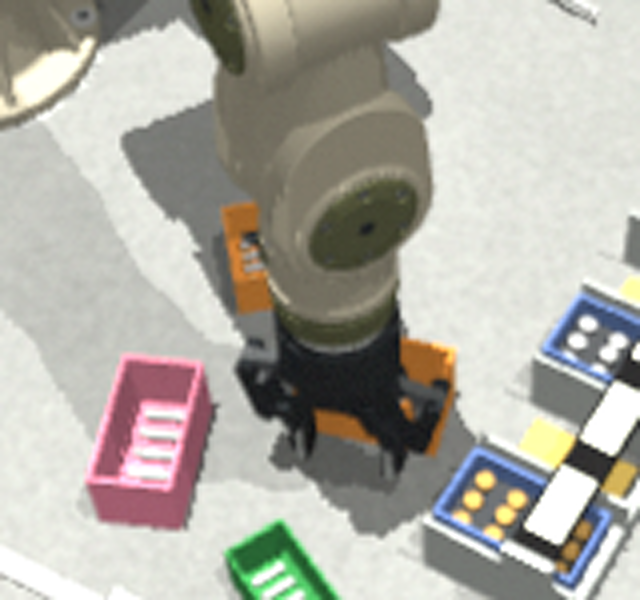

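Call:
step_arm(
  series=[
    [[-0.1,1.2,0],0,100],
    [[-0.2,2.4,0],0,100],
    [[-0.3,3.6,0],-0.05,100],
    [[-0.4,4.8,0],-0.1,100],
    [[-0.5,6.0,0],-0.15,100],
  ],
)

```text
clock: 14.0
tcp_pos: [0.5172, -0.0901, -0.0112]
orientation: [-0.002, 0.63, 0.776, -0.002]
wrist_force: [0.1, -2.0, 1.8]
finger_gap: 0.0521
```

```bash
python3 st.py; python3 - <<'E'
from m import *
s=env.get_state(); o=grab("l")
c=o["scene"]
cv2.imwrite("pics/l_z.png",cv2.resize(np.clip(c["frame"][120:270,140:300,::-1]*1.6,0,255).astype(np.uint8),None,fx=4,fy=4,interpolation=cv2.INTER_CUBIC))
E
```

```text
t 14.0 tcp [ 0.5172 -0.0901 -0.0112] rack [ -80.8 -128.1] ang 7.03 F [ 0.07 -2.03  1.76] gap 0.05208744448201534
to rail bay1 cm [12.99593039 32.51826262]
```

View pics/l_z.png

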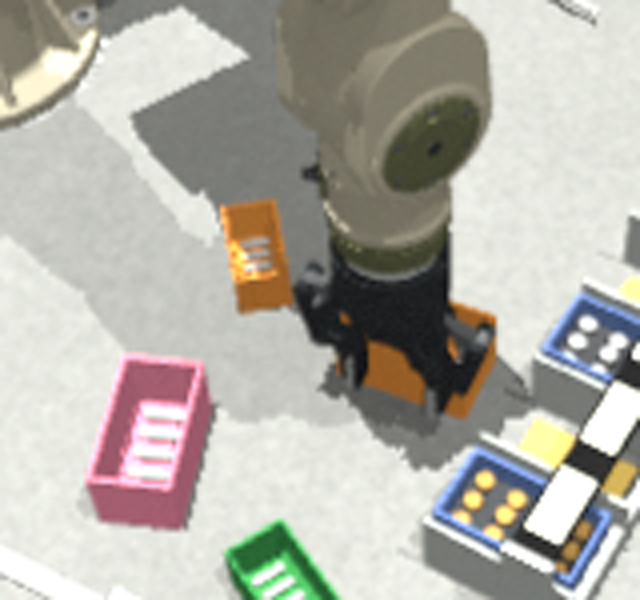

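Call:
step_arm(
  series=[
    [[-0.1,1.2,0],-0.03,100],
    [[-0.2,2.4,0],-0.06,100],
    [[-0.3,3.6,0],-0.09,100],
    [[-0.4,4.8,0],-0.12,100],
    [[-0.5,6.0,0],-0.12,100],
  ],
)

```text
clock: 14.72
tcp_pos: [0.5118, -0.0287, -0.0113]
orientation: [-0.003, 0.674, 0.738, -0.001]
wrist_force: [0.8, -1.1, -0.2]
finger_gap: 0.0517
```

```bash
python3 st.py; python3 - <<'E'
from m import *
s=env.get_state(); o=grab("m1")
c=o["scene"]
cv2.imwrite("pics/m_z.png",cv2.resize(np.clip(c["frame"][120:270,140:300,::-1]*1.6,0,255).astype(np.uint8),None,fx=4,fy=4,interpolation=cv2.INTER_CUBIC))
E
```

```text
t 14.725 tcp [ 0.5118 -0.0287 -0.0113] rack [-80.9 -66.6] ang 0.39 F [ 0.84 -1.14 -0.15] gap 0.051749676907714884
to rail bay1 cm [13.53111458 26.3822323 ]
```

View pics/m_z.png

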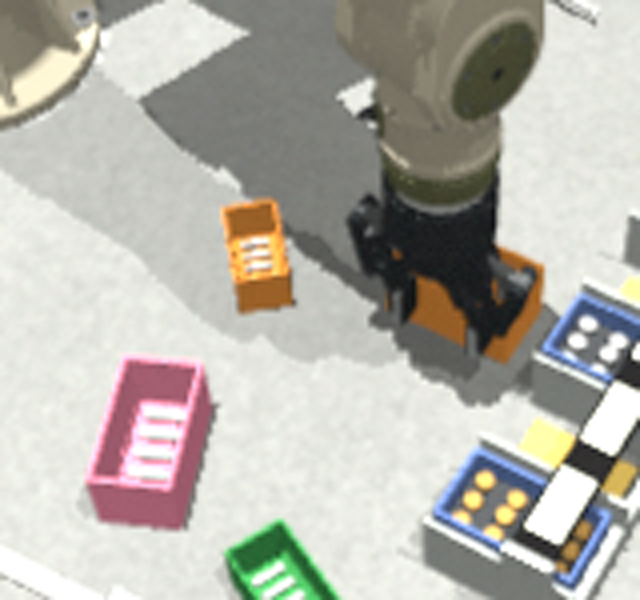

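View pics/m1_top.png

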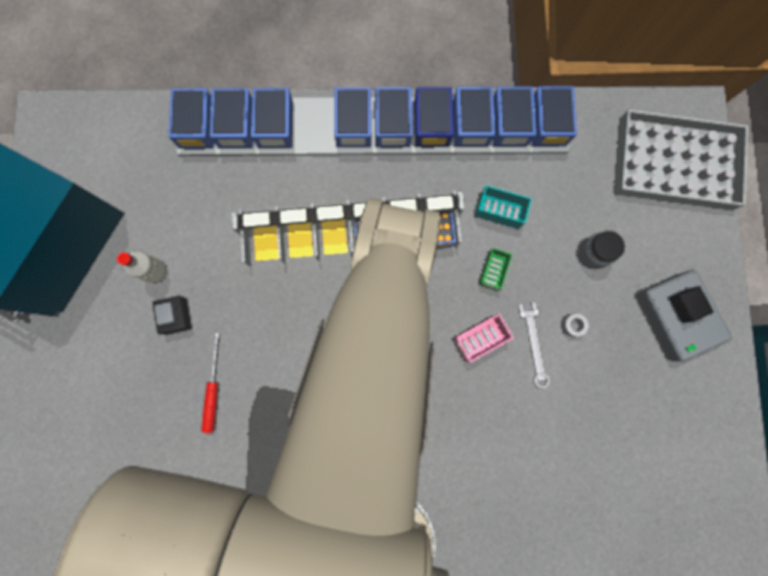

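Call:
step_arm(
  series=[
    [[-0.1,1.2,0],0,100],
    [[-0.2,2.4,0],0,100],
    [[-0.3,3.6,0],0,100],
    [[-0.4,4.8,0],0,100],
    [[-0.5,5.7,0],0,100],
  ],
)

```text
clock: 15.45
tcp_pos: [0.5062, 0.0303, -0.0115]
orientation: [-0.003, 0.674, 0.739, -0.001]
wrist_force: [0.1, -2.4, 1.8]
finger_gap: 0.0519
```

```bash
python3 st.py; python3 - <<'E'
from m import *
s=env.get_state(); o=grab("n1")
c=o["scene"]
cv2.imwrite("pics/n_z.png",cv2.resize(np.clip(c["frame"][120:220,220:340,::-1]*1.6,0,255).astype(np.uint8),None,fx=6,fy=6,interpolation=cv2.INTER_CUBIC))
E
```

```text
t 15.45 tcp [ 0.5062  0.0303 -0.0115] rack [-81.6  -7.3] ang 0.51 F [ 0.15 -2.42  1.83] gap 0.05191670566479373
to rail bay1 cm [14.09400348 20.48271748]
```

View pics/n_z.png

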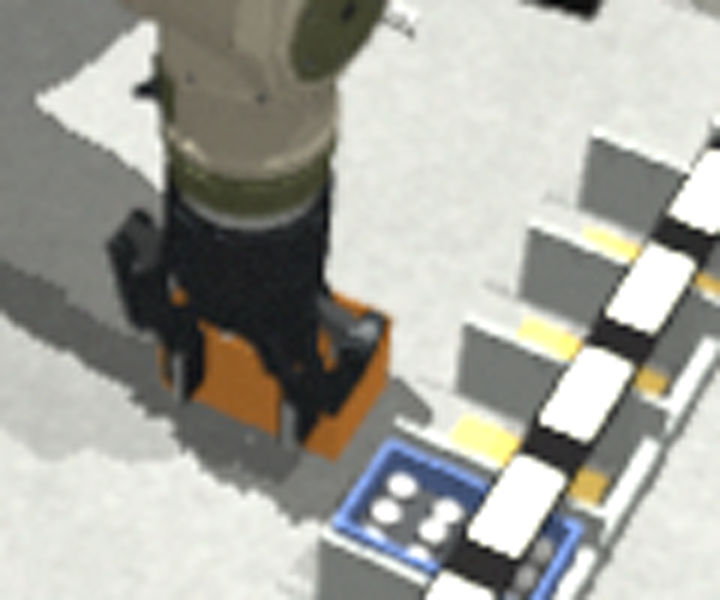

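```bash
python3 - <<'E'
from m import *
o=pickle.load(open("n1.pkl","rb")); c=o["scene"]
for n,(u,v),z in (("RR bottom",(335,460),0),("FR bottom",(165,390),0),("RL top",(390,320),.055),("RR top",(343,405),.055)):
    print(n,tor(ray(c,220+(u+.5)/6-.5,120+(v+.5)/6-.5,z)).round(1))
E
```

```text
RR bottom [-32.   5.]
FR bottom [-127.7    0.4]
RL top [-32.1  56.8]
RR top [-27.   -1.7]
```

Call:
step_arm(
  series=[
    [[0,0.4,0],0,100],
    [[-0.05,0.65,0],0,100],
    [[-0.05,0.65,0],0,100],
  ],
)

```text
clock: 15.92
tcp_pos: [0.5052, 0.0377, -0.0117]
orientation: [-0.004, 0.673, 0.74, -0.0]
wrist_force: [0.7, -0.1, 1.2]
finger_gap: 0.052
```

```bash
python3 st.py
```

```text
t 15.925 tcp [ 0.5052  0.0377 -0.0117] rack [-82.    0.1] ang 0.58 F [ 0.73 -0.12  1.23] gap 0.05204248296565791
to rail bay1 cm [14.19482188 19.74408704]
```

Call:
step_arm(
  series=[
    [[0.1,-1.5,0],0,100],
    [[0.2,-3.0,0],0,100],
    [[0.2,-3.5,5],0,100],
    [[0.2,-3.5,10],0,100],
    [[0.2,-3.5,12],0,100],
  ],
)

```text
clock: 16.55
tcp_pos: [0.509, 0.001, 0.1115]
orientation: [-0.002, 0.674, 0.739, 0.001]
wrist_force: [0.8, -0.4, 0.5]
finger_gap: 0.0519
```

Call:
step_arm(
  series=[
    [[-3,0,0],0.18,120],
    [[-7,0,0],0.36,130],
    [[-12,2,0],0.54,140],
    [[-15,4,0],0.72,145],
    [[-15,7,0],0.9,145],
  ],
)

```text
clock: 17.18
tcp_pos: [0.3567, 0.0704, 0.1114]
orientation: [-0.003, 0.284, 0.959, -0.0]
wrist_force: [0.6, -0.2, 0.1]
finger_gap: 0.0367
```

```bash
python3 st.py; python3 - <<'E'
from m import *
o=grab("p1"); c=o["top"]
cv2.imwrite("pics/p_z.png",cv2.resize(np.clip(c["frame"][120:230,160:300,::-1]*1.3,0,255).astype(np.uint8),None,fx=5,fy=5,interpolation=cv2.INTER_CUBIC))
c=o["scene"]
cv2.imwrite("pics/p_s.png",cv2.resize(np.clip(c["frame"][120:220,220:340,::-1]*1.3,0,255).astype(np.uint8),None,fx=6,fy=6,interpolation=cv2.INTER_CUBIC))
E
```

```text
t 17.175 tcp [0.3567 0.0704 0.1114] rack [-227.2   45.2] ang 52.22 F [ 0.63 -0.2   0.07] gap 0.036671203529817085
to rail bay1 cm [29.0458764  16.46827754]
```

View pics/p_z.png

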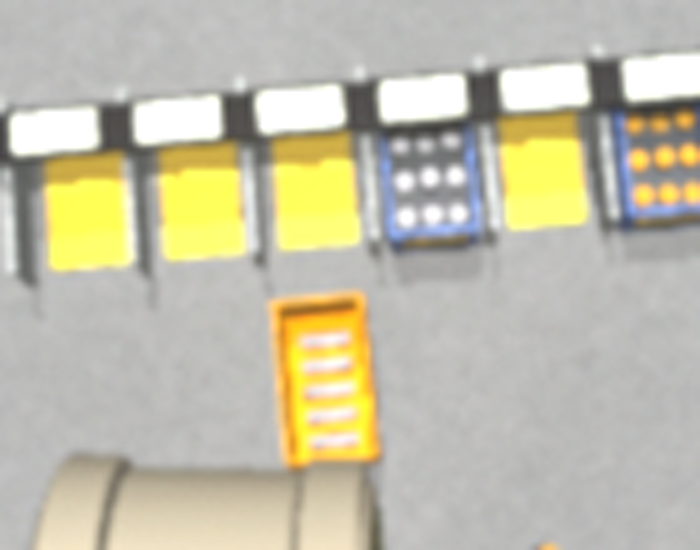

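View pics/p_s.png

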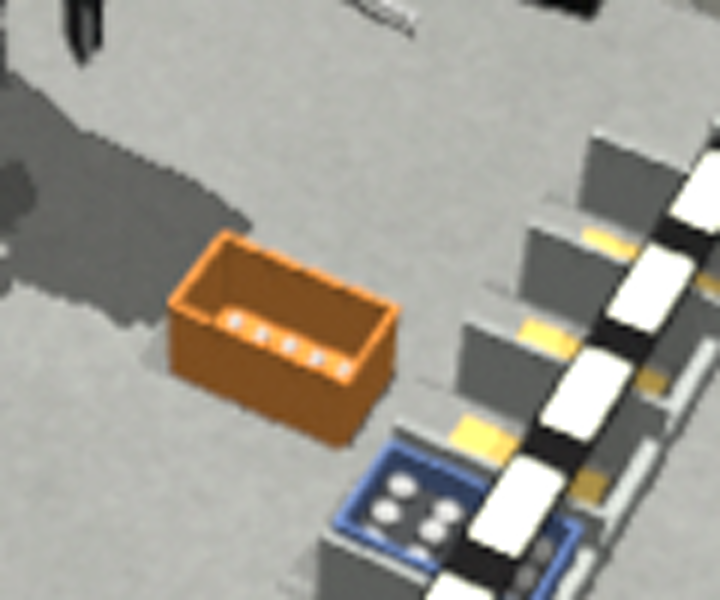

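```bash
python3 - <<'E'
from m import *
o=pickle.load(open("p1.pkl","rb"))
def cv(n,b,k,pts):
    W=[]
    for u,v in pts: W.append(tor(ray(o[n],b[0]+(u+.5)/k-.5,b[1]+(v+.5)/k-.5,.055)))
    W=np.array(W); e=W[0]-W[3]+W[1]-W[2]; print(n,W.round(1).tolist(),W.mean(0).round(1),np.degrees(np.arctan2(e[1],e[0])).round(2))
# RL,RR,FR,FL
cv("top",(160,120),5,[(272,300),(364,291),(380,458),(286,467)])
cv("scene",(220,120),6,[(399,308),(346,382),(170,302),(226,233)])
E
```

```text
top [[-33.3, 65.9], [-32.9, 9.5], [-135.7, 8.6], [-135.8, 65.4]] [-84.4  37.3] 0.39
scene [[-31.8, 65.9], [-32.4, 11.4], [-131.2, 12.1], [-130.1, 65.8]] [-81.4  38.8] -0.16
```

The bin is at rack (-83, 37.5) with a yaw of about 0°, and both views agree. Next I'll go in front of it for the straight push.

```bash
python3 - <<'E'
from m import *
s,r,a=tcp(); print((tow(-162,37.5)-s["tcp_pos"][:2])*100, np.radians(90-a), tow(-162,37.5))
E
```

```text
[ 6.37044759 -0.36020617] 0.6587429279808485 [0.42232728 0.06819223]
```

Call:
step_arm(
  series=[
    [[2,0,0],0.18,185],
    [[4,-0.2,0],0.36,185],
    [[6,-0.4,0],0.54,185],
    [[6.4,-0.4,0],0.66,185],
    [[6.4,-0.4,0],0.66,185],
  ],
)

```text
clock: 17.9
tcp_pos: [0.4232, 0.0666, 0.1116]
orientation: [-0.002, -0.041, 0.999, -0.001]
wrist_force: [0.1, 0.1, 0.2]
finger_gap: 0.0238
```

```bash
python3 st.py
```

```text
t 17.9 tcp [0.4232 0.0666 0.1116] rack [-161.2   35.9] ang 89.84 F [0.13 0.1  0.21] gap 0.023846046060383465
to rail bay1 cm [22.39136899 16.84746881]
```

Call:
step_arm(
  series=[
    [[0,0,-4],0,185],
    [[0,0,-8],0,185],
    [[0,0,-11],0,185],
    [[0,0,-12.3],0,185],
    [[0,0,-12.3],0,185],
  ],
)

```text
clock: 18.52
tcp_pos: [0.4226, 0.0663, -0.0118]
orientation: [-0.003, -0.04, 0.999, -0.001]
wrist_force: [-0.5, 0.9, -0.6]
finger_gap: 0.0232
```

```bash
python3 st.py; python3 - <<'E'
from m import *
o=grab("q1"); 
c=o["scene"]
cv2.imwrite("pics/q_s.png",cv2.resize(np.clip(c["frame"][100:220,180:330,::-1]*1.4,0,255).astype(np.uint8),None,fx=5,fy=5,interpolation=cv2.INTER_CUBIC))
E
```

```text
t 18.525 tcp [ 0.4226  0.0663 -0.0118] rack [-161.9   35.6] ang 89.74 F [-0.46  0.86 -0.56] gap 0.023212089811094135
to rail bay1 cm [22.45475306 16.88051161]
```

View pics/q_s.png

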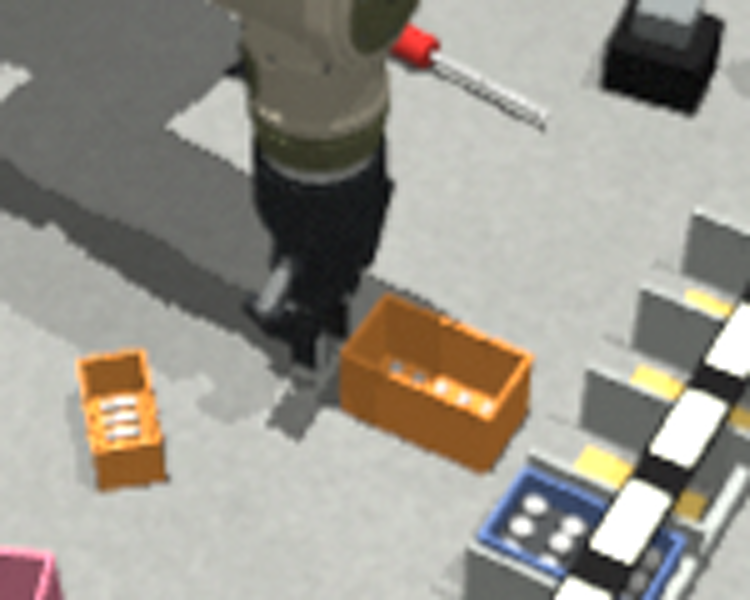

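Call:
step_arm(
  series=[
    [[1.2,0.2,0],0,185],
    [[2.4,0.3,0],0,185],
    [[3.6,0.4,0],0,185],
    [[4.8,0.5,0],0,185],
    [[6.0,0.6,0],0,185],
  ],
)

```text
clock: 19.25
tcp_pos: [0.4847, 0.0725, -0.0107]
orientation: [-0.002, -0.04, 0.999, -0.001]
wrist_force: [-2.9, -0.9, 2.8]
finger_gap: 0.0238
```

```bash
python3 st.py; python3 - <<'E'
from m import *
o=grab("r1"); 
c=o["scene"]
cv2.imwrite("pics/r_s.png",cv2.resize(np.clip(c["frame"][100:220,220:340,::-1]*1.4,0,255).astype(np.uint8),None,fx=5,fy=5,interpolation=cv2.INTER_CUBIC))
E
```

```text
t 19.25 tcp [ 0.4847  0.0725 -0.0107] rack [-99.4  36.6] ang 89.78 F [-2.9  -0.88  2.84] gap 0.02381039131038338
to rail bay1 cm [16.23838284 16.25898517]
```

View pics/r_s.png

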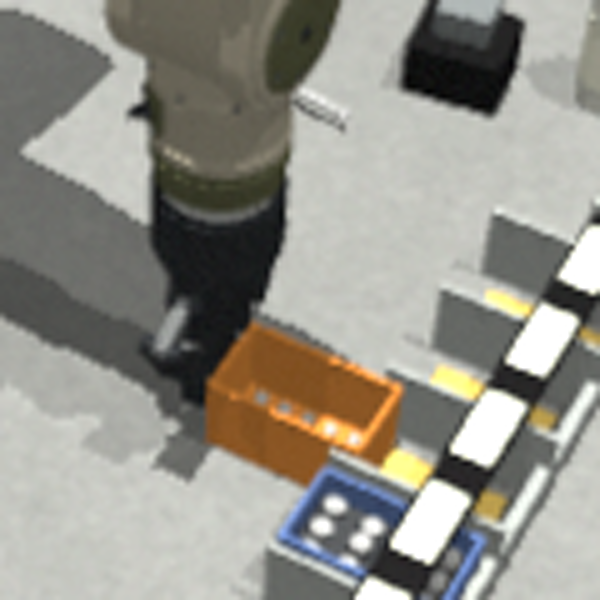

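The bin is entering bay 3 squarely: its rear rim at (400,390) is between the dividers. I'll keep pushing.

Call:
step_arm(
  series=[
    [[1.2,0.1,0],0,185],
    [[2.4,0.2,0],0,185],
    [[3.6,0.3,0],0,185],
    [[4.8,0.4,0],0,185],
    [[6.0,0.5,0],0,185],
  ],
)

```text
clock: 19.98
tcp_pos: [0.5476, 0.0776, -0.0105]
orientation: [-0.0, -0.04, 0.999, -0.001]
wrist_force: [-0.9, -0.5, -0.8]
finger_gap: 0.0236
```

```bash
python3 st.py; python3 - <<'E'
from m import *
o=grab("s1"); 
c=o["scene"]
cv2.imwrite("pics/s_s.png",cv2.resize(np.clip(c["frame"][100:220,220:340,::-1]*1.4,0,255).astype(np.uint8),None,fx=5,fy=5,interpolation=cv2.INTER_CUBIC))
E
```

```text
t 19.975 tcp [ 0.5476  0.0776 -0.0105] rack [-36.4  36.3] ang 89.78 F [-0.91 -0.46 -0.79] gap 0.023584741975036863
to rail bay1 cm [ 9.95758366 15.75577797]
```

View pics/s_s.png

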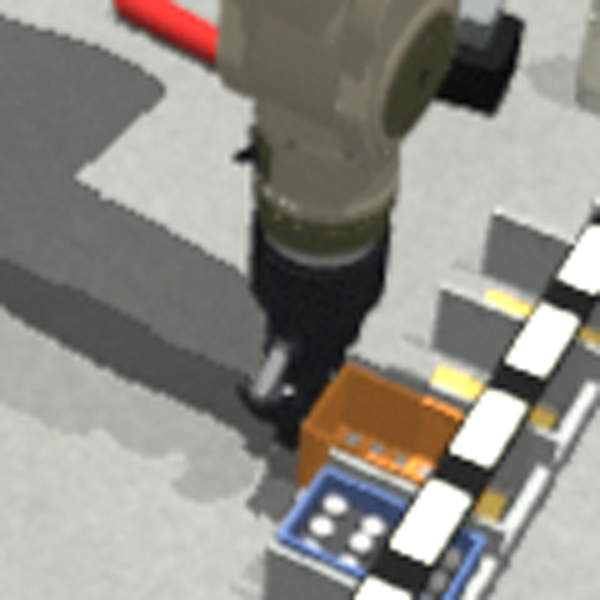

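Call:
step_arm(
  series=[
    [[0.8,0.1,0],0,185],
    [[1.5,0.1,0],0,185],
    [[1.8,0.15,0],0,185],
    [[2.0,0.2,0],0,185],
    [[2.0,0.2,0],0,185],
  ],
)

```text
clock: 20.7
tcp_pos: [0.5693, 0.0795, -0.0101]
orientation: [0.001, -0.04, 0.999, -0.001]
wrist_force: [-1.0, -1.5, 0.3]
finger_gap: 0.0235
```

Call:
step_arm(
  series=[
    [[0.2,0,0],0,185],
    [[0.3,0,0],0,185],
    [[0.3,0,0],0,185],
  ],
)

```text
clock: 21.08
tcp_pos: [0.572, 0.0796, -0.0101]
orientation: [0.001, -0.04, 0.999, -0.001]
wrist_force: [-3.7, -0.9, 1.4]
finger_gap: 0.0235
```

```bash
python3 st.py
```

```text
t 21.075 tcp [ 0.572   0.0796 -0.0101] rack [-11.9  36.3] ang 89.78 F [-3.65 -0.87  1.41] gap 0.023464091793608196
to rail bay1 cm [ 7.51775303 15.55461037]
```

Call:
step_arm(
  series=[
    [[0.1,0,0],0,185],
    [[0.2,0,0],0,185],
    [[0.2,0,0],0,185],
  ],
)

```text
clock: 21.45
tcp_pos: [0.5718, 0.0796, -0.0102]
orientation: [-0.001, -0.04, 0.999, -0.001]
wrist_force: [-8.1, -1.0, 6.3]
finger_gap: 0.0238
```

```bash
python3 st.py
```

```text
t 21.45 tcp [ 0.5718  0.0796 -0.0102] rack [-12.1  36.3] ang 89.79 F [-8.13 -0.97  6.27] gap 0.023810630838456835
to rail bay1 cm [ 7.53545118 15.55491129]
```

The force rose to 8 N with no further motion, so the bin is against the back stop. I'll back off and look.

Call:
step_arm(
  series=[
    [[-1,-0.1,0],0,185],
    [[-3,-0.3,0],0,185],
    [[-6,-0.5,1],0,185],
    [[-10,-0.8,6],0,185],
    [[-14,-1.1,11],0,185],
  ],
)

```text
clock: 22.08
tcp_pos: [0.4331, 0.0686, 0.0982]
orientation: [-0.001, -0.04, 0.999, -0.001]
wrist_force: [-0.0, -0.2, 0.9]
finger_gap: 0.0233
```

Call:
step_arm(
  series=[
    [[-3,5,2],0,185],
    [[-5,10,4],0,185],
    [[-6,15,5],0,185],
    [[-6,18,5],0,185],
    [[-6,18,5],0,185],
  ],
)

```text
clock: 22.7
tcp_pos: [0.3736, 0.2506, 0.1487]
orientation: [0.001, -0.042, 0.999, -0.0]
wrist_force: [0.7, -1.1, -0.1]
finger_gap: 0.0236
```

```bash
python3 st.py; python3 - <<'E'
from m import *
o=grab("t1")
c=o["top"]; a=cv2.resize(c["frame"][115:195,190:290,::-1],None,fx=5,fy=5,interpolation=cv2.INTER_CUBIC)
c=o["scene"]; b=cv2.resize(c["frame"][150:230,245:305,::-1],None,fx=5,fy=5,interpolation=cv2.INTER_CUBIC)
cv2.imwrite("pics/t_z.png",np.hstack([a,b]))
A=pickle.load(open("a.pkl","rb"))
# blue bins shift between start and now
for n in ("top","scene"):
  for lab,oo in (("start",A),("now",o)):
    H,S,V=cv2.split(cv2.cvtColor(oo[n]["frame"],cv2.COLOR_RGB2HSV))
    print(n,lab,[(ce.round(1).tolist(),int(st[4])) for st,ce,_ in blobs((H>105)&(H<125)&(S>120)&(V>60),30) if (n=="top" and ce[1]>115) or (n=="scene" and ce[0]<330 and ce[1]>150)])
E
```

```text
t 22.7 tcp [0.3736 0.2506 0.1487] rack [-195.3  223.3] ang 89.99 F [ 0.68 -1.07 -0.06] gap 0.023599403437700676
to rail bay1 cm [27.35658928 -1.54514448]
top start []
top now []
scene start []
scene now []
```

View pics/t_z.png

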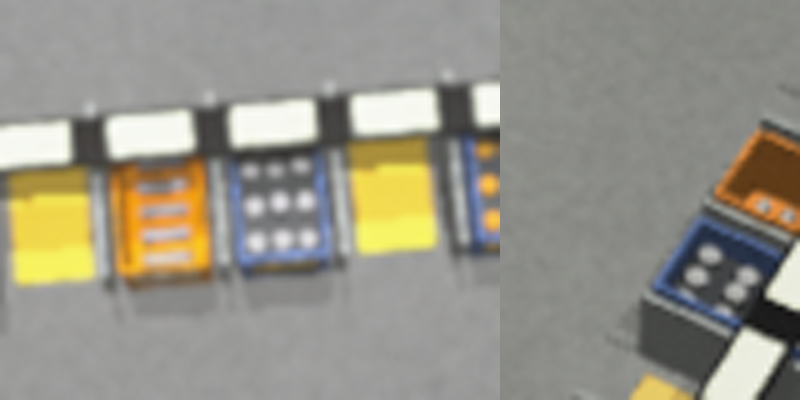

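View pics/t1_top.png

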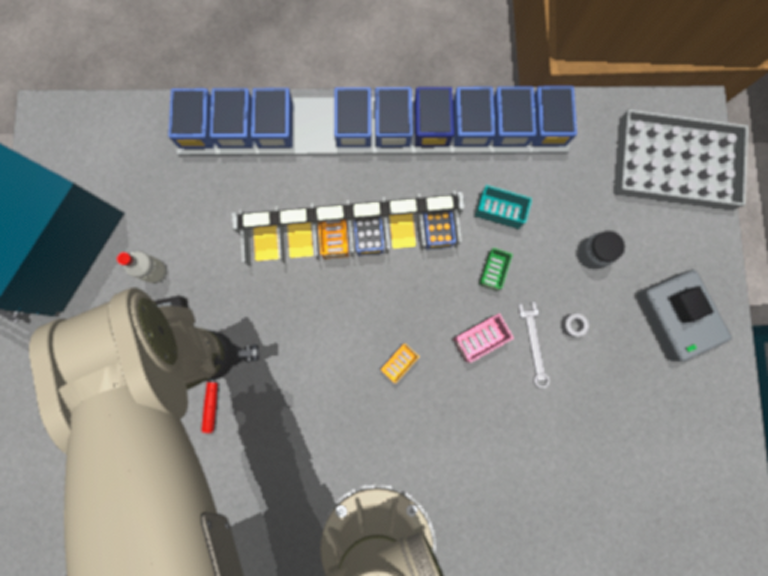

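```bash
python3 - <<'E'
from m import *
o=pickle.load(open("t1.pkl","rb"));c=o["top"]
for y in (37,27,47,-37,-27,-47):
    out=[]
    for x in range(-16,18,2):
        u,v=proj(c,[*tow(x,y),.055]); px=cv2.getRectSubPix(c["frame"],(1,1),(float(u),float(v)))[0,0]; out.append(f"{x}:{px[0]},{px[1]},{px[2]}")
    print(y," ".join(out))
b=cv2.resize(o["scene"]["frame"][140:240,245:325,::-1],None,fx=6,fy=6,interpolation=cv2.INTER_CUBIC); cv2.imwrite("pics/t_s.png",b)
E
```

```text
37 -16:136,135,132 -14:132,128,123 -12:125,118,109 -10:119,107,94 -8:120,107,91 -6:129,117,100 -4:152,129,98 -2:176,141,97 0:199,155,99 2:212,177,133 4:221,196,169 6:223,205,186 8:228,202,166 10:234,193,128 12:241,186,87 14:239,179,82 16:230,171,112
27 -16:135,134,130 -14:132,126,119 -12:127,115,102 -10:118,101,80 -8:117,101,79 -6:126,106,78 -4:149,119,79 -2:182,140,81 0:209,161,94 2:221,182,133 4:220,192,164 6:216,197,186 8:225,197,168 10:234,195,132 12:243,193,82 14:235,181,81 16:220,172,100
47 -16:135,133,129 -14:132,127,120 -12:127,115,104 -10:120,105,90 -8:115,98,80 -6:122,105,85 -4:139,116,84 -2:167,129,77 0:191,148,89 2:210,167,112 4:218,185,149 6:222,194,161 8:225,196,157 10:229,186,117 12:230,176,86 14:227,166,64 16:208,160,99
-37 -16:135,133,132 -14:124,123,123 -12:110,110,109 -10:92,91,86 -8:93,88,75 -6:100,93,76 -4:109,108,109 -2:119,125,146 0:128,144,183 2:143,157,194 4:162,171,199 6:185,187,197 8:206,205,210 10:220,218,220 12:222,220,223 14:207,206,208 16:186,184,187
-27 -16:136,136,135 -14:130,130,130 -12:118,118,120 -10:105,101,97 -8:100,93,79 -6:111,98,73 -4:116,108,98 -2:120,120,132 0:118,129,159 2:123,135,168 4:131,140,166 6:142,146,159 8:152,154,159 10:163,162,165 12:162,162,164 14:157,156,159 16:143,143,145
-47 -16:129,129,128 -14:116,118,118 -12:98,99,98 -10:86,84,80 -8:91,85,69 -6:102,97,83 -4:116,114,109 -2:126,134,154 0:133,147,183 2:137,154,199 4:146,155,182 6:156,160,172 8:171,171,175 10:176,177,179 12:176,177,179 14:163,164,166 16:146,147,149
```

View pics/t_s.png

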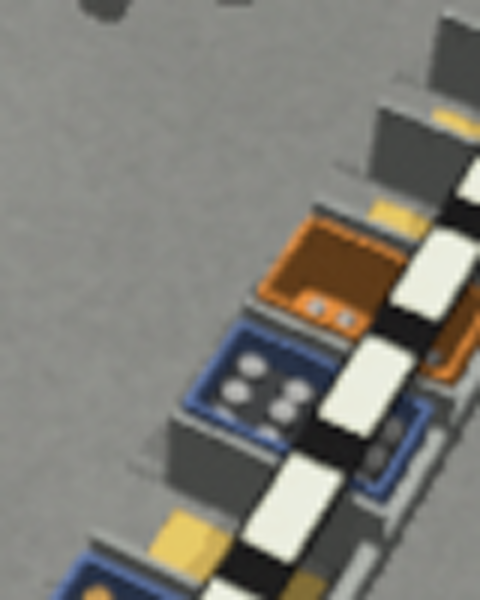

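The orange bin's front rim lines up with the neighbouring blue bin's to within about 1 mm. The bin is home and nothing else has moved. I'll hand in.

```bash
python3 -c "
from workcell import env
print(env.hand_in())"
```

```text
the job is handed in; nothing more can be done
None
```

The rail was traced and the orange bin now stands fully home in bay 3, label out. I handed the job in at about 23 s of the 72 s allowed; hand-in gives no verdict.

- **Rail:** bays 1, 2, 3 and 5 were empty, so bay 3 was the target. I ran the shut fingertips along the rail from the middle of bay 1 to the middle of bay 3 (rack y 186 to 37 mm). The force was 2.4 to 2.8 N at each reading, and the cards were seen to sink about 4 mm.
- **Bin:** I pushed it sideways with two fingertips until it was square in front of bay 3. I then pushed it straight in until the force rose to 8 N with no further motion.

**Last checks:**
- The front rim of the orange bin lines up with that of the blue bin in bay 4 to within about 1 mm.
- By eye in the last pictures, the blue bins and the bystanders still in view have not moved. The arm hides part of the screwdriver and the battery pack in the last top view.
- The gripper was well clear of everything at hand-in.

**What disagreed:**
- The real fingertips were about 30 mm higher than the reported TCP. The rail contact and the pictures agreed on this, and I corrected the later heights for it.
- My automatic colour check for the blue bins found nothing because its mask was wrong, so I compared the edges in the pictures instead.

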